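Load the sample shuttle and run it home under the slotted exposure cover

ROBOT

A 6-joint arm with a two-finger parallel gripper is mounted at the origin on a cart in front of the work surface, level with it; the furniture and walls round the work are solid. World frame = base frame: x ahead of the robot, y to its left, z up, the work surface at z = 0. Lengths are in mm, angles in rad, forces in N, time in s.
With the tool pointing down it reaches from about 350 to 775 mm from the base axis. Payload 7.3 kg.
Tool frame: the origin (TCP) lies midway between the tips of the shut fingers; the grasp point (between the pads) lies 19 mm behind it (bot.hold_point_z is the distance from the TCP to the grasp point, in mm); z points along the fingers, y is the direction in which the jaws open and shut (so a half turn about z gives the same grasp; the last joint's range is limited). The gripper opens to 92 mm and grips with 3 to 60 N. Pads are 19 mm wide; open, the fingers measure 130 mm over their backs; the gripper's body (75 mm by 190 mm) begins 47 mm behind the grasp point.
Start: joints at [0.992, 0.342, 1.524, -0, 1.275, -0.146], TCP at [220.182, 476.621, 200.541] pointing down, gripper open.
Joint ranges: [-2.53, 2.53], [-0.77, 2.02], [0.04, 2.7], [-1, 4.14], [0.28, 2.66], [-3.11, 3.11]. Speed limits (rad/s): [2.57, 2.57, 3.14, 3.14, 3.14, 3.14].

INTERFACE

Orientations are given as [roll, pitch, yaw] about the fixed x, y, z axes, in that order (R = Rz(yaw) Ry(pitch) Rx(roll)).
In Python, from plant import bot gives the robot as it stands.
- The arm moves only by the tool servo_tool, never from a script. Its argument "series" is a list of rows, each a list of 5 numbers: the opening, from 0 (shut) to 1 (fully open), then the shift along the tool's x, y, z each as a share of 50 mm, from -1 to 1, then the turn about the tool's z as a share of 90 degrees, from -1 to 1. In form: [[gripper, tx, ty, tz, spin], ...]. A call has 1 to 20 rows; each row shifts and turns the commanded pose from where the row before left it, along the tool's axes as they then stand; what a row does not reach is not made up. A row lasts 1/8 s, in which the tool goes at most 62.5 mm and 10.7 degrees, less where a joint would pass 70% of its speed; a pose out of reach is approached as far as the arm can. A call with a number of a shift or a turn outside -1 to 1 is refused whole. A call with a gripper value outside its range is refused whole. The fingers move at their own pace and stop on an object; the grip force is fixed at half the most. Time passes only in rows, so rows that do not move let the fingers close. It gives the time, the measured TCP pose, the force and the opening at its end, in the units of the state.
- bot.get_obs(): the state, without advancing time (a new reading comes with each control period).
- bot.capture(name): name is "side" or "top" or "wrist"; returns the picture (384x512x3 uint8, red, green, blue); there is no depth.
- bot.camera_model(name): a dict with "mtx" (3x3 intrinsics, pixels), "world_from_camera" (4x4, takes a point from camera to world coordinates). Camera axes: x right, y up, looking along -z (the intrinsics and any distortion apply to the point x, -y, -z); pixel columns grow to the right and rows downward; lengths in mm; the calibration is good to about 2 mm. A picture is of the moment at which its call begins: read the wrist's pose just before it. camera_model takes no time and is no camera call; for the wrist camera it gives the pose at the moment of the call.
- bot.close_job(): hands the job in, once; it reports no verdict.
Trained networks look in the newest picture that a camera, given by its name, has taken for a name from the list of things; names that differ only in an ending like _2 or _b are one class to them, and where a whole thing is asked for, a point or a joint stands for the part that bears it (a point fixed in the world has none). Each returns a list of dicts, best first, with "p" (0 to 1); they miss things now and then, are a little off and sometimes report something else, mostly with a low value. They report only what shows in the picture. A call takes as long as a camera call.
- bot.outline_of(camera, label): "mask" (384x512 bool, what is visible of it).
- bot.pinpoint(camera, label): "point" ([x, y, z] in mm, in the coordinates of the camera as it stood for that picture, good to about 4 mm: a listed point, or the origin of a listed thing).
The state is a dict: "time": time; "joint_positions": joint angles; "dq": joint speeds; "tau": joint torques, N m; "tool_pos": TCP position; "tcp_rot": TCP orientation; "contact_force": force on the tool from outside, world axes, zero at the start; "moment": the same for the moment, N m; "grip_width": finger opening in mm.
Only numpy, scipy, OpenCV 4.12 (cv2) and the standard library are available. Lean on these libraries where they do the work, as an engineer would, in place of code of your own. Each camera call takes 0.05 s, during which the arm holds its last target.

TASK

Set the petri dish down flat between the four pins of the sample shuttle, then slide the loaded shuttle dish end first into the open end of the low exposure cover, its stem following the dog-leg slot in the roof, until the stem is fully home against the far end of the slot. Keep the dish level and between its pins, do not force the shuttle against the cover, and leave the other things where they are.

Things in the scene. Friction and masses are not known exactly. Their poses are not given: they have to be found in the camera images.
- dish: Lidded petri dish, 60 mm in diameter and 15 mm tall, standing on the worktop, about 0.04 kg. Origin at the centre of its underside, z up. It is held from above across its diameter.
- shuttle: Loose sample shuttle, about 0.35 kg: an aluminium plate 8 mm thick, flat on the worktop, with an upright round stem 14 mm in diameter (24 mm collar at its foot) that carries a grip block. Origin on the worktop under the stem's axis, z up. The plate reaches 45 mm either way in x, 25 mm behind the stem (+y) and 112 mm ahead of it (-y: the dish end, which enters the cover first).
- shuttle_grip (a point): Centre of the shuttle's grey grip block, 67 mm above the worktop on the stem's axis; same axes as the shuttle. The block is 24 mm along x, 30 mm along y and 30 mm high (52 to 82 mm above the worktop). Grip it from above across its 24 mm (fingers on the +x and -x faces) and slide the plate over the worktop.
- shuttle_nest (a point): Point on the plate's top face (8 mm above the worktop), 68 mm ahead (-y) of the stem, where the centre of the dish's underside belongs; same axes as the shuttle. Four pins, 8 mm in diameter and 7 mm high, stand round it at x = +-26, y = +-26 mm and leave the dish about 3 mm of play. The 44 mm gaps between pins leave room for fingers on the +x and -x sides.
- cover: Exposure cover: a low white hood fixed to the worktop, 162 mm (x) by 230 mm (y), roof 40 to 46 mm above the worktop; 4 mm high foot flanges reach 14 mm further out on both x sides. Origin on the worktop at its centre, z up. Open at its +y end, walls 6 mm thick on the other three sides. A slot in the roof, 22 mm wide, lets the 14 mm stem through; its course is given by the points cover_...
- cover_mouth (a point): Point on the worktop below the slot's first leg where it starts at the edge of the open end (cover x = -22, y = 115 mm); same axes as the cover. From here the slot runs straight in (-y) to cover_bend1.
- cover_bend1 (a point): Point on the worktop below the slot's first bend, where the centre lines of the first leg and of the cross leg meet (cover x = -22, y = 56 mm). From here the slot runs across (+x) to cover_bend2.
- cover_bend2 (a point): Point on the worktop below the slot's second bend, where the centre lines of the cross leg and of the last leg meet (cover x = 22, y = 56 mm). From here the slot runs in (-y) to its closed end.
- cover_home (a point): Point on the worktop where the stem's axis stands when the stem touches the closed end of the slot (cover x = 22, y = 12 mm).
- cover_port (a point): Point on the worktop below the middle of a round sensor port on the roof, 52 mm in diameter, which stands 16 mm above the roof (top 62 mm above the worktop): keep the fingers clear of it (cover x = 22, y = -60 mm).
- weighing_bottle: Small glass weighing bottle with lid, 42 mm in diameter, 58 mm tall, loose; leave it alone. Origin at the centre of its underside.
- media_bottle: Media bottle with a screw cap, 68 mm in diameter, 162 mm tall, loose; leave it alone. Origin at the centre of its underside.

How it is judged (in metres and radians):
On the way, in this order (a step that is already met when the one before it is completed fails the run):
1. the dish stands between the four pins of the shuttle, let go (horizontal distance between dish and shuttle_nest below 0.006 m and z of dish in the frame of shuttle_nest between -0.004 and 0.004 m and angle between each of dish, shuttle's own z axis and vertical below 0.1 rad and height (world z) of shuttle below 0.005 m and contact force between the fingers and dish below 0.05 N and y of shuttle in the frame of cover above 0.125 m), for 0.2 s.
2. the shuttle, with the dish in its pins, has entered the slot's first leg (horizontal distance between dish and shuttle_nest below 0.006 m and z of dish in the frame of shuttle_nest between -0.004 and 0.004 m and angle between dish's own z axis and vertical below 0.1 rad and y of shuttle in the frame of cover between 0.04 and 0.1 m and x of shuttle in the frame of cover between -0.034 and -0.01 m), for 0.05 s.
At the end, for the whole second after the job is handed in: The stem stands at the closed end of the slot (within 6 mm of touching it, in the last leg), the shuttle flat on the worktop, the dish flat between the four pins (within 6 mm of the nest's centre and 4 mm in height), all at rest (horizontal distance between dish and shuttle_nest below 0.006 m and z of dish in the frame of shuttle_nest between -0.004 and 0.004 m and angle between each of dish, shuttle's own z axis and vertical below 0.1 rad and height (world z) of shuttle below 0.005 m and y of shuttle in the frame of cover_home below 0.006 m and x of shuttle in the frame of cover_home between -0.007 and 0.007 m and linear speed of each of shuttle, dish below 0.01 m/s).
It fails at once if the dish is tipped by more than 0.4 rad (angle between dish's own z axis and vertical above 0.4 rad).
It fails at once if the shuttle is forced against the cover with more than 40 N (contact force between shuttle and cover above 40 N).
It fails at once if the weighing bottle or the media bottle is moved by more than 20 mm (distance of any of weighing_bottle, media_bottle from where it was at the start of the episode above 0.02 m).
It also fails if it takes over 64 s, if anything falls off the work surface, if the arm or the gripper's body presses on something with over 40 N, if the wrist force passes 120 N, or if a joint passes its speed limit or range.

## Working session

There is one attempt and no reset: what is moved stays moved. The work goes in short steps, Python scripts to look and compute and a tool call to move; the robot and the scene stay as the last step left them, time stands still between calls to the robot, and variables do not carry over. Pictures are saved under pics/ and viewed, and the job is handed in when it is done.

Besides the shell and the picture viewer there is one more tool, called after "Call:" as name(argument=value, ...) on one line, values as JSON. servo_tool: Moves the arm, as the interface text tells. Shift numbers are shares of 50 mm and turn numbers shares of 90 degrees, none past 1 either way. Its arguments: {"type":"object","properties":{"series":{"type":"array"}},"required":["series"]}

```bash
mkdir -p pics; ls; cat > h.py <<'E'
from plant import bot
import numpy as np, cv2
def shot(c,n):
    im=bot.capture(c); cv2.imwrite(f'pics/{n}.png',im[:,:,::-1]); return im
def find(c,l,k=2):
    T=np.array(bot.camera_model(c)['world_from_camera'])
    r=bot.pinpoint(c,l)
    for d in r[:k]:
        p=T@np.append(d['point'],1); print(c,l,round(d['p'],2),p[:3].round(1))
E
python3 - <<'E'
from h import *
o=bot.get_obs(); print(o['time'],o['tool_pos'],o['tcp_rot'],o['grip_width'],bot.hold_point_z)
for c in ['side','top','wrist']: shot(c,c+'0')
for c in ['top','side']:
    for l in ['dish','shuttle','shuttle_grip','shuttle_nest','cover','cover_mouth','cover_home','cover_port']: find(c,l)
print(bot.get_obs()['time'])
E
```

```text
pics
0.0 [219.9173768  476.20774636 199.84857697] [-3.14005177e+00 -2.20662986e-04  2.70882165e+00] 91.62790380352102 18.8
top dish 0.89 [431.3 214.5  -4.7]
top shuttle 0.63 [6.433e+02 2.182e+02 3.000e-01]
top shuttle_grip 0.73 [641.6 221.3  66.6]
top shuttle_nest 0.72 [645.4 148.4   4.2]
top cover 0.73 [ 621.9 -184.7    2.7]
side dish 0.66 [432.2 221.7  -5. ]
side shuttle 0.73 [643.3 213.5   1.1]
side shuttle 0.49 [ 634.1 -123.4    3.7]
side shuttle_grip 0.82 [645.5 217.2  64.6]
side shuttle_grip 0.63 [585.3 -68.3  -1.2]
side shuttle_nest 0.8 [647.  151.3   8.9]
side cover 0.69 [ 616.  -179.4   -1.1]
side cover 0.35 [ 437.5 -110.4    0.7]
side cover_mouth 0.64 [586.  -69.3   0.7]
side cover_home 0.58 [ 634.3 -166.6   -2.7]
side cover_home 0.35 [571.1 374.7  -5.9]
side cover_port 0.97 [ 645.5 -239.5   -4.4]
0.95
```

View pics/top0.png

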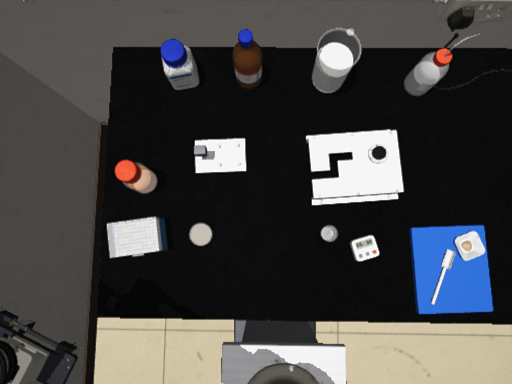

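View pics/side0.png

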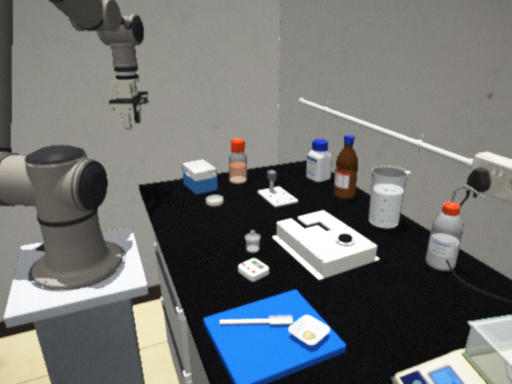

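```bash
python3 - <<'E'
from h import *
for c in ['top','side']:
    m=bot.camera_model(c); print(np.array(m['mtx']).round(1).tolist(), np.array(m['world_from_camera']).round(3).tolist(), [k for k in m])
E
```

```text
[[375.5, 0.0, 257.6], [0.0, 375.5, 194.3], [0.0, 0.0, 1.0]] [[0.013, 0.993, -0.117, 420.745], [-1.0, 0.011, -0.016, 54.053], [-0.015, 0.117, 0.993, 1003.466], [0.0, 0.0, 0.0, 1.0]] ['mtx', 'world_from_camera']
[[403.7, 0.0, 257.5], [0.0, 403.7, 191.8], [0.0, 0.0, 1.0]] [[0.924, 0.157, -0.349, 92.651], [-0.382, 0.366, -0.848, -990.474], [-0.005, 0.917, 0.398, 579.91], [0.0, 0.0, 0.0, 1.0]] ['mtx', 'world_from_camera']
```

The top view shows the dish at (200,234), shuttle plate (195–246, 138–173), cover (307–403, 130–203), weighing bottle at (329,233) and media bottle at about (137,178). Next I'll get the plate and cover yaw from the picture.

```bash
cat >> h.py <<'E'
def ray(c,uv,z,m=None):
    m=m or bot.camera_model(c); K=np.array(m['mtx']);T=np.array(m['world_from_camera'])
    uv=np.atleast_2d(uv).astype(float)
    d=np.c_[(uv[:,0]-K[0,2])/K[0,0],-(uv[:,1]-K[1,2])/K[1,1],-np.ones(len(uv))]@T[:3,:3].T
    o=T[:3,3]; s=(z-o[2])/d[:,2]; return (o+d*s[:,None])[:,:2]
E
python3 - <<'E'
from h import *
im=cv2.imread('pics/top0.png'); g=im.min(2)
big=cv2.resize(im[110:220,180:420],None,fx=3.3,fy=3.3,interpolation=cv2.INTER_CUBIC); cv2.imwrite('pics/top0big.png',big)
for n,z,(x0,x1,y0,y1) in [('shuttle',8,(185,255,130,180)),('cover',46,(300,410,120,210))]:
    m=np.zeros_like(g); m[y0:y1,x0:x1]=(g[y0:y1,x0:x1]>120)
    c=max(cv2.findContours(m,0,2)[0],key=cv2.contourArea)[:,0,:]
    P=ray('top',c,z).astype(np.float32)
    r=cv2.minAreaRect(P); print(n,r, cv2.boxPoints(r).round(1).tolist())
E
```

```text
shuttle ((643.78662109375, 174.69430541992188), (91.20075225830078, 138.17909240722656), 2.9258599281311035) [[594.7000122070312, 241.39999389648438], [601.7999877929688, 103.4000015258789], [692.9000244140625, 108.0], [685.7999877929688, 246.0]]
cover ((609.1985473632812, -179.32933044433594), (183.2648468017578, 236.3035430908203), 4.817233085632324) [[508.0, -69.30000305175781], [527.7999877929688, -304.79998779296875], [710.4000244140625, -289.3999938964844], [690.5999755859375, -53.900001525878906]]
```

View pics/top0big.png

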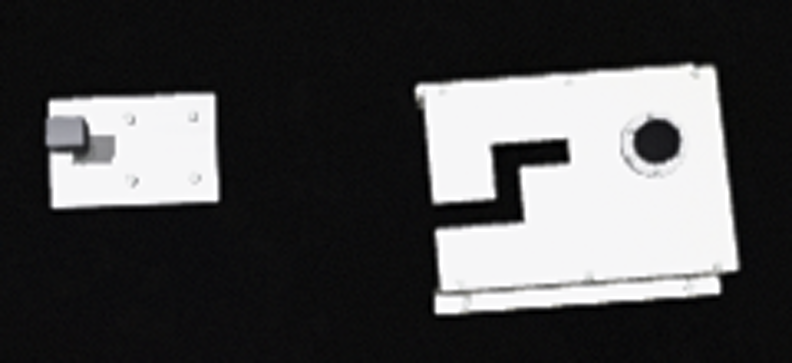

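View pics/wrist0.png

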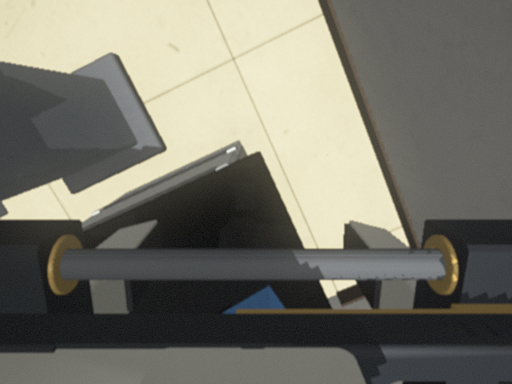

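```bash
cat >> h.py <<'E'
def rel(target,yawdeg=None):
    """displacement to target (mm, world) in tool axes, given current pose"""
    from scipy.spatial.transform import Rotation as R
    o=bot.get_obs(); r=R.from_euler('xyz',o['tcp_rot'])
    if yawdeg is not None: r=R.from_euler('xyz',[np.pi,0,np.radians(yawdeg)])
    return (r.inv().apply(np.array(target)-o['tool_pos'])).round(2)
E
python3 - <<'E'
from h import *
from scipy.spatial.transform import Rotation as R
o=bot.get_obs(); r=R.from_euler('xyz',o['tcp_rot'])
m=bot.camera_model('wrist');T=np.array(m['world_from_camera'])
print(m['mtx'],r.inv().as_matrix()@T[:3,:3], r.inv().apply(T[:3,3]-o['tool_pos']))
im=cv2.imread('pics/top0.png'); g=im.min(2); m=np.zeros_like(g); m[215:255,180:220]=g[215:255,180:220]>100
c=max(cv2.findContours(m,0,2)[0],key=cv2.contourArea)[:,0,:]
for z in (8,15): print(cv2.minEnclosingCircle(ray('top',c,z).astype(np.float32)), ray('top',c,z).mean(0))
print(rel([432,217,150],92.9))
E
```

```text
[[332.53199957   0.         252.50808605]
 [  0.         332.53199957 190.80429749]
 [  0.           0.           1.        ]] [[ 2.08258396e-05  9.68294866e-01  2.49810032e-01]
 [ 9.99999931e-01 -1.12963073e-04  3.54492272e-04]
 [ 3.71472356e-04  2.49810007e-01 -9.68294801e-01]] [  65.69026785    0.44518828 -183.70997402]
((430.44488525390625, 220.20968627929688), 30.062719345092773) [430.6235451  218.19337215]
((430.3766174316406, 219.04129028320312), 29.85133934020996) [430.55407978 217.03915875]
[-269.99  198.44   50.55]
```

Call:
servo_tool(series=[[1,0,0,0,0.115],[1,0,0,0,0.115],[1,0,0,0,0.115],[1,0,0,0,0.115],[1,0,0,0,0.115],[1,0,0,0,0.115],[1,-0.6,0.44,0,0],[1,-0.6,0.44,0,0],[1,-0.6,0.44,0,0],[1,-0.6,0.44,0,0],[1,-0.6,0.44,0,0],[1,-0.6,0.44,0,0],[1,-0.6,0.44,0,0],[1,-0.6,0.44,0,0],[1,-0.6,0.44,0,0],[1,0,0,0.5,0],[1,0,0,0.5,0],[1,0,0,0,0],[1,0,0,0,0]])

```text
time: 3.32
tool_pos: [433.0, 218.0, 151.4]
tcp_rot: [3.14, -0.0, 1.625]
contact_force: [-0.5, -0.2, 1.4]
grip_width: 91.8
```

```bash
python3 - <<'E'
from h import *
o=bot.get_obs(); print(o['time'],o['tool_pos'],np.degrees(o['tcp_rot']))
shot('wrist','w1'); find('wrist','dish')
E
```

```text
3.325 [433.03975181 218.00889747 151.44697793] [ 1.79922844e+02 -2.38472130e-02  9.31121666e+01]
wrist dish 0.71 [430.7 217.5   1.7]
```

View pics/w1.png

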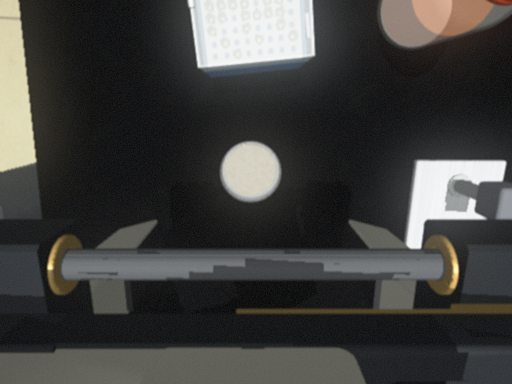

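The wrist view shows the dish at about (251,171), centred between the fingers; the plate is on the right.

```bash
python3 - <<'E'
from h import *
im=cv2.imread('pics/w1.png'); g=im.min(2); m=np.zeros_like(g); m[130:215,210:300]=g[130:215,210:300]>90
c=max(cv2.findContours(m,0,2)[0],key=cv2.contourArea)[:,0,:]
for z in (8,15): print(cv2.minEnclosingCircle(ray('wrist',c,z).astype(np.float32)))
print(rel([430.7,217.5,4]))
E
```

```text
((432.3923034667969, 219.9957275390625), 31.16160011291504)
((432.34393310546875, 221.37413024902344), 30.495389938354492)
[ -0.56  -2.79 147.67]
```

Call:
servo_tool(series=[[1,0.03,-0.03,0.4,0],[1,0,0,0.6,0],[1,0,0,0.6,0],[1,0,0,0.6,0],[1,0,0,0.4,0],[1,0,0,0.24,0],[1,0,0,0.1,0],[1,0,0,0,0],[1,0,0,0,0]])

```text
time: 4.55
tool_pos: [431.5, 219.4, 4.2]
tcp_rot: [3.14, -0.0, 1.625]
contact_force: [0.4, 0.5, -0.5]
grip_width: 91.9
```

```bash
python3 - <<'E'
from h import *
o=bot.get_obs(); print(o['time'],o['tool_pos'],np.degrees(o['tcp_rot']),o['contact_force'])
shot('wrist','w2')
E
```

```text
4.55 [431.48744212 219.36473933   4.23428993] [ 1.79917781e+02 -2.53559570e-02  9.31061523e+01] [ 0.40254855  0.4916791  -0.54371358]
```

View pics/w2.png

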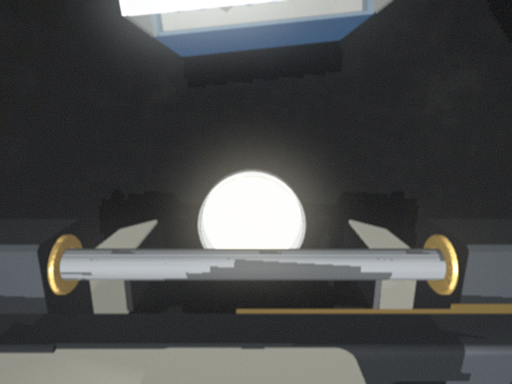

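```bash
python3 - <<'E'
from h import *
im=cv2.imread('pics/w2.png'); g=im.min(2); m=np.zeros_like(g); m[150:246,190:315]=g[150:246,190:315]>130
c=max(cv2.findContours(m,0,2)[0],key=cv2.contourArea)[:,0,:]; c=c[c[:,1]<242]
for z in (8,15):
    P=ray('wrist',c,z); A=np.c_[2*P,np.ones(len(P))]; s=np.linalg.lstsq(A,(P**2).sum(1),rcond=None)[0]; print(s[:2],np.sqrt(s[2]+s[0]**2+s[1]**2))
print(rel([645,150.2,120],92.9))
E
```

```text
[431.82059216 219.97622929] 30.753618509475167
[431.69369708 222.53529044] 29.55718550848787
[ -79.85  209.76 -115.79]
```

Call:
servo_tool(series=[[1,0.04,0,0,0],[1,0,0,0,0],[0,0,0,0,0],[0,0,0,0,0],[0,0,0,0,0],[0,0,0,0,0],[0,0,0,0,0],[0,0,0,0,0]])

```text
time: 5.6
tool_pos: [430.8, 221.2, 3.5]
tcp_rot: [3.142, -0.0, 1.625]
contact_force: [-1.0, 0.5, 1.4]
grip_width: 36.5
```

```bash
python3 - <<'E'
from h import *
o=bot.get_obs(); print(o['time'],o['tool_pos'],o['grip_width'],o['contact_force'])
shot('wrist','w3');shot('side','s3')
E
```

```text
5.6 [430.83551999 221.16418103   3.53502575] 36.498397261039514 [-0.9508068   0.47824688  1.38484552]
```

View pics/w3.png

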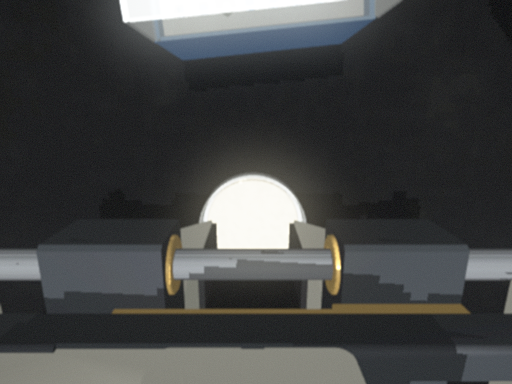

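View pics/s3.png

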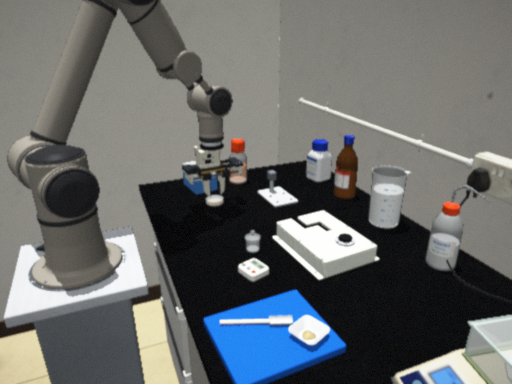

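```bash
python3 - <<'E'
import cv2
a=cv2.imread('pics/w3.png')[150:350,100:420]; cv2.imwrite('pics/w3z.png',cv2.resize(cv2.convertScaleAbs(a,alpha=1.6,beta=20),None,fx=2.5,fy=2.5,interpolation=cv2.INTER_CUBIC))
a=cv2.imread('pics/s3.png')[130:220,160:300]; cv2.imwrite('pics/s3z.png',cv2.resize(a,None,fx=5,fy=5,interpolation=cv2.INTER_CUBIC))
E
```

```text
(no output)
```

View pics/w3z.png

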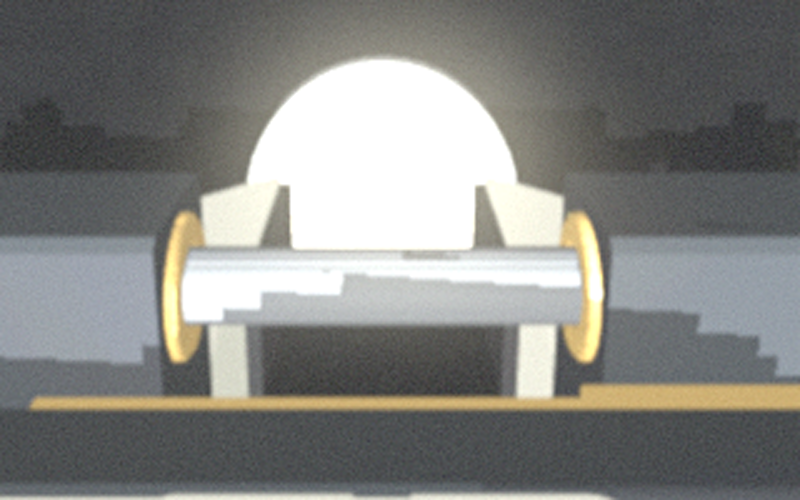

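View pics/s3z.png

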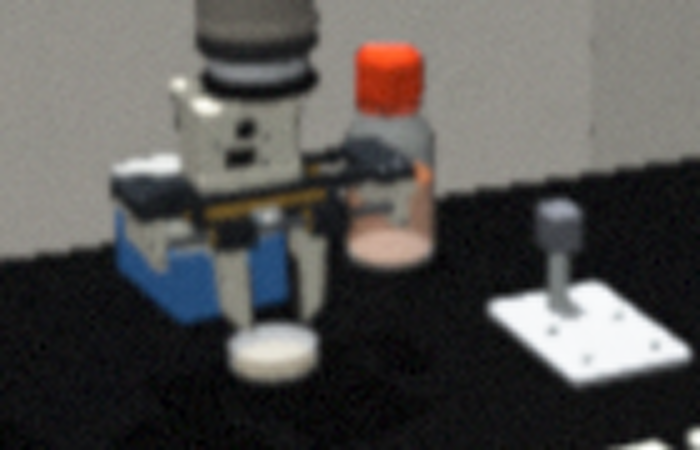

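```bash
cat >> h.py <<'E'
def proj(c,P):
    m=bot.camera_model(c); K=np.array(m['mtx']);T=np.linalg.inv(np.array(m['world_from_camera']))
    q=np.c_[np.atleast_2d(P),np.ones(len(np.atleast_2d(P)))]@T.T
    return np.c_[K[0,2]+K[0,0]*q[:,0]/-q[:,2],K[1,2]-K[1,1]*q[:,1]/-q[:,2]].round(1)
E
python3 - <<'E'
from h import *
P=[[430.8+s*w,221.2,z] for z in (3.5,15,36) for s in (-1,1) for w in (18,)]
p=proj('side',P); print(p.tolist()); print(((p-[160,130])*5).round().tolist())
print(proj('side',[[431.5,221.5,0],[431.5,221.5,15]]))
E
```

```text
[[209.0, 202.0], [219.2, 200.2], [208.9, 198.9], [219.1, 197.2], [208.5, 193.2], [218.8, 191.5]]
[[245.0, 360.0], [296.0, 351.0], [245.0, 344.0], [296.0, 336.0], [242.0, 316.0], [294.0, 308.0]]
[[214.4 202. ]
 [214.2 198. ]]
```

The gripper shut past 60 mm without touching the dish. Both views show the fingertips hovering about 30 mm above where the reported TCP puts them. I'll open and descend in checked steps.

Call:
servo_tool(series=[[1,0,0,0,0],[1,0,0,0,0],[1,0,0,0,0],[1,0,0,0,0],[1,0,0,0,0],[1,0,0,0,0],[1,0,0,0.15,0],[1,0,0,0.15,0],[1,0,0,0,0]])

```text
time: 6.82
tool_pos: [430.2, 220.9, -12.3]
tcp_rot: [-3.14, 0.0, 1.625]
contact_force: [-1.2, 0.4, -0.2]
grip_width: 91.8
```

```bash
python3 - <<'E'
from h import *
o=bot.get_obs(); print(o['time'],o['tool_pos'],o['grip_width'],o['contact_force'])
a=shot('wrist','w4');a=shot('side','s4')[130:220,160:300,::-1]; cv2.imwrite('pics/s4z.png',cv2.resize(a,None,fx=5,fy=5,interpolation=cv2.INTER_CUBIC))
E
```

```text
6.825 [430.17991345 220.92903682 -12.34479532] 91.78006514675977 [-1.17610196  0.44556396 -0.17566251]
```

View pics/w4.png

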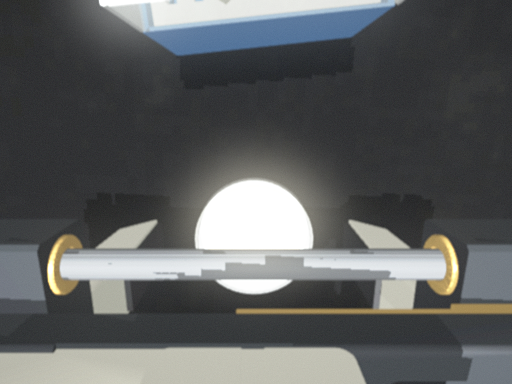

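View pics/s4z.png

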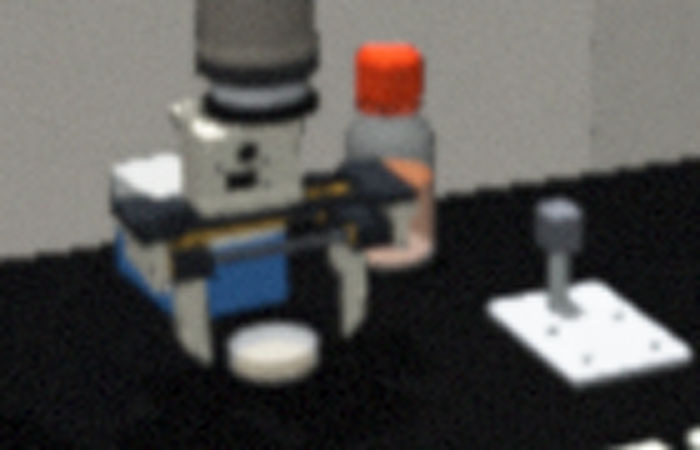

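Call:
servo_tool(series=[[1,0,0,0.1,0],[1,0,0,0.1,0],[1,0,0,0.05,0],[1,0,0,0,0]])

```text
time: 7.42
tool_pos: [430.7, 221.1, -24.2]
tcp_rot: [-3.141, 0.0, 1.625]
contact_force: [0.8, 0.2, 0.6]
grip_width: 92.0
```

```bash
python3 - <<'E'
from h import *
o=bot.get_obs(); print(o['time'],o['tool_pos'],o['grip_width'],o['contact_force'])
a=shot('side','s5')[130:220,160:300,::-1]; cv2.imwrite('pics/s5z.png',cv2.resize(a,None,fx=5,fy=5,interpolation=cv2.INTER_CUBIC))
x,y,_=o['tool_pos']
p=proj('side',[[x-46,y-9.5,z] for z in (0,5,10,20)]); print(((p-[160,130])*5).round())
E
```

```text
7.425 [430.66932154 221.10343906 -24.2215057 ] 92.00710550496495 [0.79159864 0.2289189  0.555448  ]
[[209. 377.]
 [208. 370.]
 [208. 363.]
 [207. 350.]]
```

View pics/s5z.png

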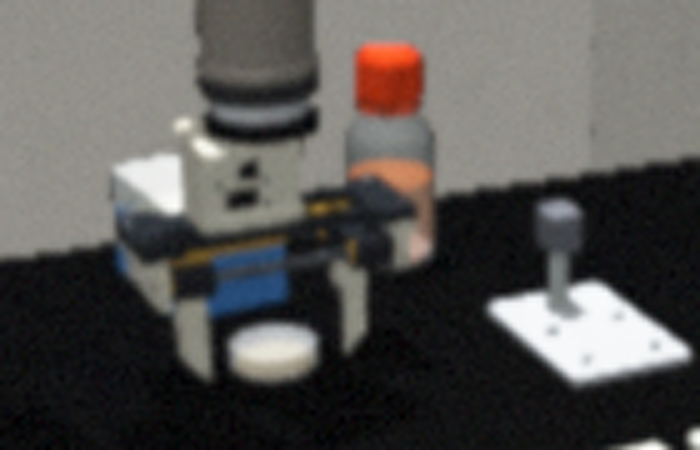

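Call:
servo_tool(series=[[0.4,0,0,0,0],[0.4,0,0,0,0],[0.4,0,0,0,0],[0.4,0,0,0,0],[0.4,0,0,0,0]])

```text
time: 8.1
tool_pos: [430.9, 221.2, -23.9]
tcp_rot: [3.141, -0.0, 1.625]
contact_force: [0.2, -0.4, 0.4]
grip_width: 59.2
```

```bash
python3 - <<'E'
from h import *
o=bot.get_obs(); print(o['time'],o['tool_pos'],o['grip_width'],o['contact_force'])
shot('wrist','w6')
E
```

```text
8.1 [430.89510034 221.1897378  -23.89178802] 59.211825481476446 [ 0.15273344 -0.36550655  0.41014961]
```

View pics/w6.png

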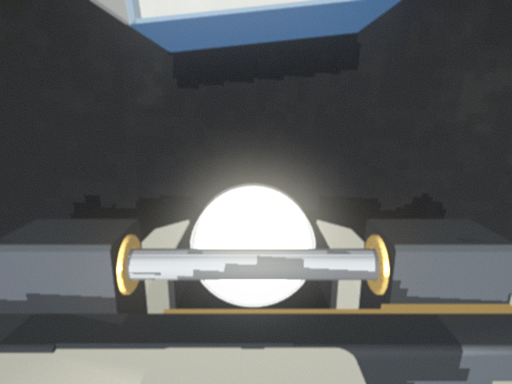

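Call:
servo_tool(series=[[0.4,0,0,-0.2,0],[0.4,0,0,-0.6,0],[0.4,0,0,-0.7,0],[0.4,0,0,-0.7,0],[0.4,-0.7,0,-0.4,0],[0.4,-0.7,0,0,0],[0.4,0,0,0,0]])

```text
time: 9.02
tool_pos: [434.8, 149.7, 106.9]
tcp_rot: [3.141, 0.0, 1.622]
contact_force: [-0.2, 0.0, -0.8]
grip_width: 59.3
```

```bash
python3 - <<'E'
from h import *
o=bot.get_obs(); print(o['time'],o['tool_pos'],o['grip_width'],o['contact_force'])
shot('wrist','w7');a=shot('side','s7')[130:220,160:300,::-1]; cv2.imwrite('pics/s7z.png',cv2.resize(a,None,fx=5,fy=5,interpolation=cv2.INTER_CUBIC))
print(rel([645,150.2,106]))
E
```

```text
9.025 [434.7515649  149.74070012 106.89757776] 59.267562562410454 [-0.17491411  0.00814424 -0.80147301]
[-12.27 210.02   0.49]
```

View pics/w7.png

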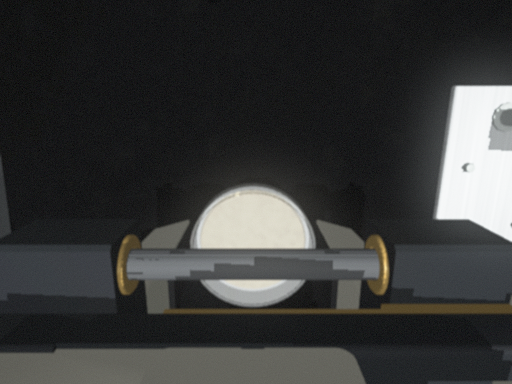

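View pics/s7z.png

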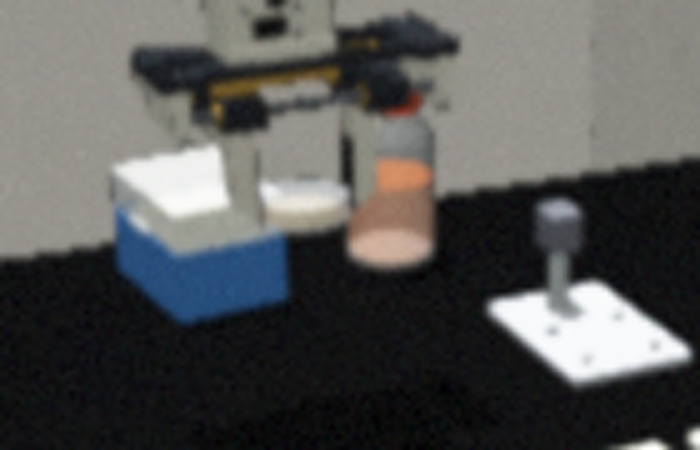

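Dish is held level (rim circle at about (253,245)). Next: move closer to the plate and measure the pins with the wrist camera.

Call:
servo_tool(series=[[0.4,0,0.6,0,0],[0.4,0,0.8,0,0],[0.4,0,0.8,0,0],[0.4,0,0.3,0,0],[0.4,0,0,0,0],[0.4,0,0,0,0]])

```text
time: 9.88
tool_pos: [558.3, 158.7, 105.7]
tcp_rot: [-3.14, -0.0, 1.626]
contact_force: [-0.4, 0.2, -0.9]
grip_width: 59.0
```

```bash
python3 - <<'E'
from h import *
m=bot.camera_model('wrist')
o=bot.get_obs(); print(o['time'],o['tool_pos'],np.degrees(o['tcp_rot']))
a=shot('wrist','w8'); cv2.imwrite('pics/w8z.png',cv2.resize(a[60:300,250:512,::-1],None,fx=2.5,fy=2.5,interpolation=cv2.INTER_CUBIC))
for l in ['shuttle','shuttle_nest','shuttle_grip']: find('wrist',l,1)
# dish centre in hand from w6
im=cv2.imread('pics/w6.png'); g=im.min(2); mm=np.zeros_like(g); mm[170:312,180:325]=g[170:312,180:325]>130; mm[246:283]=0
cs=np.vstack([c[:,0] for c in cv2.findContours(mm,0,1)[0]]); cs=cs[(cs[:,1]<244)|(cs[:,1]>284)]
K=np.array(m['mtx']); d=np.c_[(cs[:,0]-K[0,2])/K[0,0],-(cs[:,1]-K[1,2])/K[1,1],-np.ones(len(cs))]
Rt=np.array([[0,.9683,.2498],[1,0,0],[0,.2498,-.9683]]); D=d@Rt.T; t0=np.array([65.69,.445,-183.71])
for zz in (-38.9,-35):
    P=t0+D*((zz-t0[2])/D[:,2])[:,None]; P=P[:,:2]; A=np.c_[2*P,np.ones(len(P))]; s=np.linalg.lstsq(A,(P**2).sum(1),rcond=None)[0]; print('dish in tool',s[:2],np.sqrt(s[2]+s[0]**2+s[1]**2))
E
```

```text
9.875 [558.28779263 158.65127091 105.68563437] [-1.79917912e+02 -4.84038265e-03  9.31559665e+01]
wrist shuttle 0.88 [644.5 215.8   1.2]
wrist shuttle_nest 0.55 [647.7 150.7   5.2]
wrist shuttle_grip 0.84 [644.6 214.9  73.5]
dish in tool [0.6184036  0.32813485] 31.443704252585583
dish in tool [-1.13409434  0.32498745] 32.29054111872111
```

View pics/w8z.png

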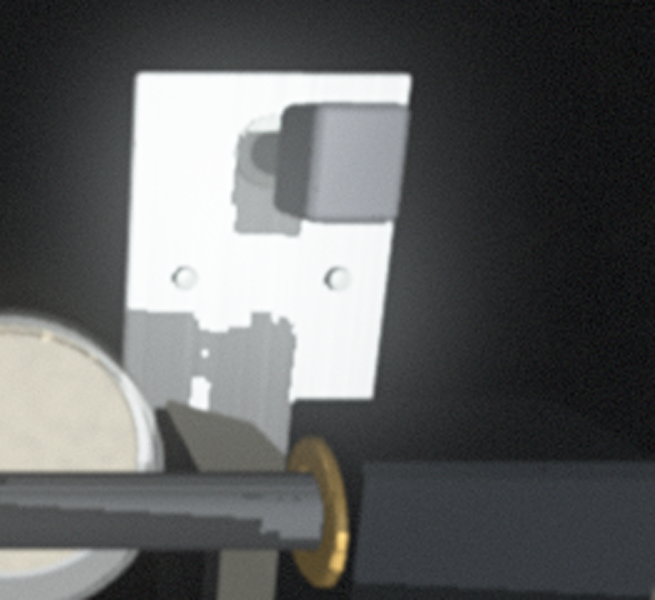

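```bash
python3 - <<'E'
from h import *
f=lambda p:np.array(p)/2.5+[250,60]
C=ray('wrist',[f(p) for p in [(135,73),(411,73),(373,398)]],8); print('corners',C.round(1).tolist(), np.linalg.norm(C[0]-C[1]),np.linalg.norm(C[1]-C[2]))
P=ray('wrist',[f(p) for p in [(186,277),(340,278)]],15); print('pins top',P.round(1).tolist(),np.linalg.norm(P[0]-P[1]))
def frame(o,d): pass
ux=(C[1]-C[0])/np.linalg.norm(C[1]-C[0]); print('yaw',np.degrees(np.arctan2(ux[1],ux[0])), np.degrees(np.arctan2(P[1,1]-P[0,1],P[1,0]-P[0,0])), 'side',np.degrees(np.arctan2((C[1]-C[2])[0]*-1,(C[1]-C[2])[1])))
th=np.radians(2.9); R=np.array([[np.cos(th),-np.sin(th)],[np.sin(th),np.cos(th)]])
print('nest from corners',[ (C[i]-R@np.array(l)).round(1).tolist() for i,l in enumerate([(-45,93),(45,93),(45,-44)])])
print('nest from pins',[(P[i]-R@np.array(l)).round(1).tolist() for i,l in enumerate([(-26,26),(26,26)])])
E
```

```text
corners [[597.5, 239.5], [687.0, 244.4], [693.0, 133.1]] 89.66306594384908 111.47150252453666
pins top [[619.7, 174.6], [671.5, 177.1]] 51.8612712875335
yaw 3.12869687303578 2.740796595864169 side 3.0891039728318197
nest from corners [[647.1, 148.9], [646.8, 149.2], [645.8, 174.8]]
nest from pins [[647.0, 150.0], [646.9, 149.8]]
```

Call:
servo_tool(series=[[0.4,-0.086,0.552,0,0],[0.4,-0.1,0.6,0,0],[0.4,-0.1,0.6,0,0],[0.4,0,0,0.3,0],[0.4,0,0,0.5,0],[0.4,0,0,0.5,0],[0.4,0,0,0.3,0],[0.4,0,0,0,0],[0.4,0,0,0,0]])

```text
time: 11.2
tool_pos: [648.1, 148.7, 27.0]
tcp_rot: [3.14, -0.0, 1.625]
contact_force: [0.3, -0.2, 0.4]
grip_width: 59.4
```

```bash
python3 - <<'E'
from h import *
o=bot.get_obs(); print(o['time'],o['tool_pos'],np.degrees(o['tcp_rot']),o['contact_force'])
print(rel([646.5,149.2,-12]))
a=shot('wrist','w9'); cv2.imwrite('pics/w9z.png',cv2.resize(a[80:330,100:420,::-1],None,fx=2.4,fy=2.4,interpolation=cv2.INTER_CUBIC))
a=shot('side','s9')[110:220,220:340,::-1]; cv2.imwrite('pics/s9z.png',cv2.resize(a,None,fx=5,fy=5,interpolation=cv2.INTER_CUBIC))
E
```

```text
11.2 [648.10670495 148.65381391  27.01937666] [ 1.79913066e+02 -9.87919615e-03  9.31100512e+01] [ 0.34054444 -0.23324242  0.37788661]
[ 0.63 -1.63 39.02]
```

View pics/w9z.png

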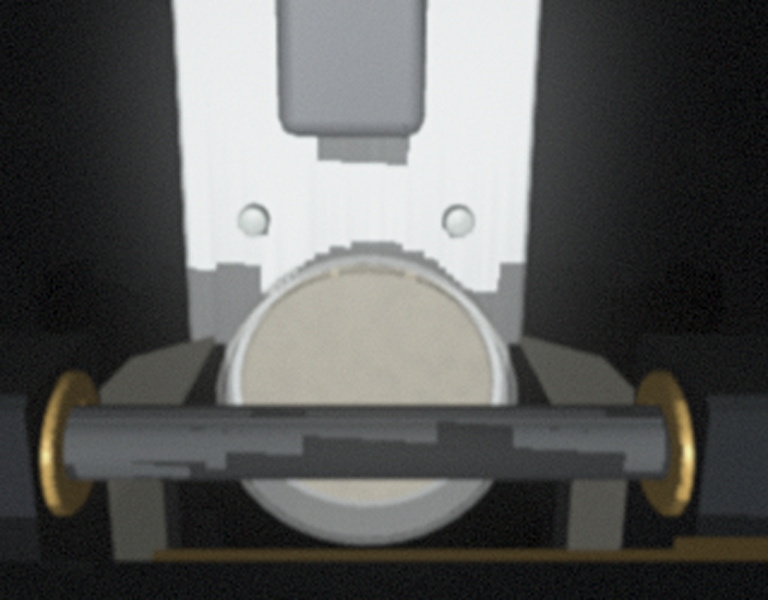

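View pics/s9z.png

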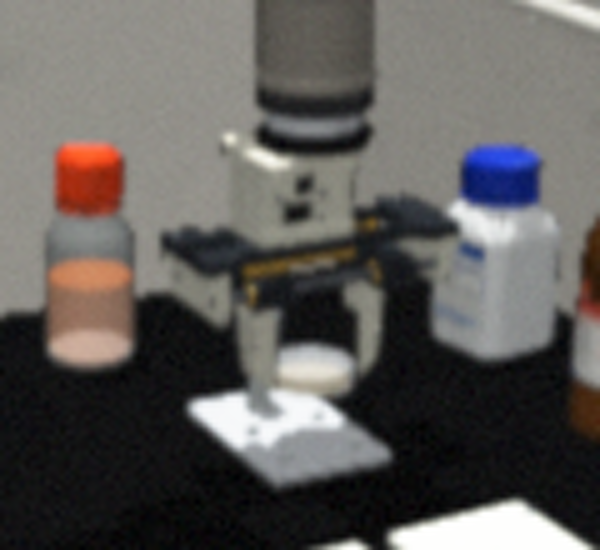

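```bash
python3 - <<'E'
from h import *
f=lambda p:np.array(p)/2.4+[100,80]
P=ray('wrist',[f(p) for p in [(256,219),(459,220)]],15)
th=np.radians(2.95); R=np.array([[np.cos(th),-np.sin(th)],[np.sin(th),np.cos(th)]])
n=np.mean([(P[i]-R@np.array(l)) for i,l in enumerate([(-26,26),(26,26)])],0)
print(P,np.linalg.norm(P[0]-P[1]),np.degrees(np.arctan2(P[1,1]-P[0,1],P[1,0]-P[0,0])),n)
print(rel([n[0]-.3,n[1]-.6,-12]), bot.get_obs()['tool_pos'])
E
```

```text
[[620.53861211 175.30173172]
 [671.1991306  177.77072156]] 50.72064711982974 2.790158101453425 [647.20694752 150.57068116]
[ 1.41 -1.44 39.27] [648.33512582 148.62374476  27.27217325]
```

Call:
servo_tool(series=[[0.4,0.024,-0.024,0.1,0],[0.4,0,0,0.3,0],[0.4,0,0,0.2,0],[0.4,0,0,0.08,0],[0.4,0,0,0,0],[0.4,0,0,0,0]])

```text
time: 12.05
tool_pos: [646.8, 149.7, -7.6]
tcp_rot: [3.141, -0.0, 1.625]
contact_force: [-0.9, 1.2, -0.1]
grip_width: 59.1
```

```bash
python3 - <<'E'
from h import *
o=bot.get_obs(); print(o['time'],o['tool_pos'],np.degrees(o['tcp_rot']),o['contact_force'])
a=shot('wrist','w10'); cv2.imwrite('pics/w10z.png',cv2.resize(a[80:330,100:420,::-1],None,fx=2.4,fy=2.4,interpolation=cv2.INTER_CUBIC))
E
```

```text
12.05 [646.77768364 149.65883688  -7.60951173] [ 1.79953071e+02 -5.70883132e-03  9.31029541e+01] [-0.88158335  1.24605288 -0.1255771 ]
```

View pics/w10z.png

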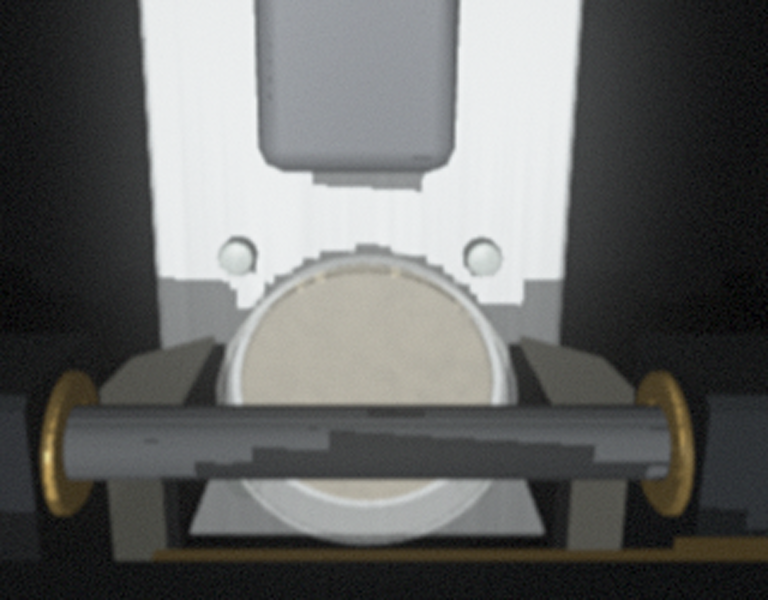

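```bash
python3 - <<'E'
from h import *
f=lambda p:np.array(p)/2.4+[100,80]
o=bot.get_obs();print(o['tool_pos'])
P=ray('wrist',[f(p) for p in [(238,257),(483.5,258)]],15)
th=np.radians(2.95); R=np.array([[np.cos(th),-np.sin(th)],[np.sin(th),np.cos(th)]])
n=np.mean([(P[i]-R@np.array(l)) for i,l in enumerate([(-26,26),(26,26)])],0)
print(P,np.linalg.norm(P[0]-P[1]),n, 'tool->',rel([n[0]-.3,n[1]-.6,-16]))
E
```

```text
[646.77581002 149.65856214  -7.52756089]
[[619.81412727 175.1594045 ]
 [670.816013   177.69209944]] 51.06473236151457 [646.6531463  150.46020649] tool-> [ 0.22 -0.42  8.47]
```

Call:
servo_tool(series=[[0.4,0.006,-0.014,0.04,0],[0.4,0,0,0.04,0],[0.4,0,0,0.04,0],[0.4,0,0,0.02,0],[0.4,0,0,0,0]])

```text
time: 12.72
tool_pos: [645.6, 149.9, -15.1]
tcp_rot: [-3.141, -0.0, 1.625]
contact_force: [-0.2, 0.5, -0.8]
grip_width: 59.4
```

Call:
servo_tool(series=[[0.4,0,0,0.02,0],[0.4,0,0,0,0]])

```text
time: 12.98
tool_pos: [645.8, 149.9, -15.9]
tcp_rot: [3.141, -0.0, 1.625]
contact_force: [0.0, -0.0, -1.2]
grip_width: 59.5
```

```bash
python3 - <<'E'
from h import *
o=bot.get_obs(); print(o['time'],o['tool_pos'],o['contact_force'])
a=shot('wrist','w11'); cv2.imwrite('pics/w11z.png',cv2.resize(a[80:330,100:420,::-1],None,fx=2.4,fy=2.4,interpolation=cv2.INTER_CUBIC))
a=shot('side','s11')[110:220,220:340,::-1]; cv2.imwrite('pics/s11z.png',cv2.resize(a,None,fx=5,fy=5,interpolation=cv2.INTER_CUBIC))
E
```

```text
12.975 [645.82109535 149.91464212 -15.8676462 ] [ 0.01230623 -0.01197648 -1.18843632]
```

View pics/w11z.png

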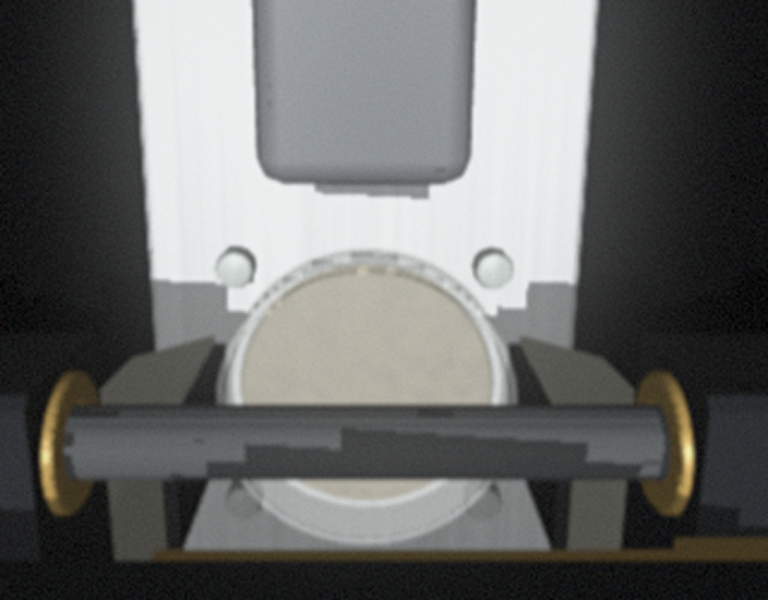

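View pics/s11z.png

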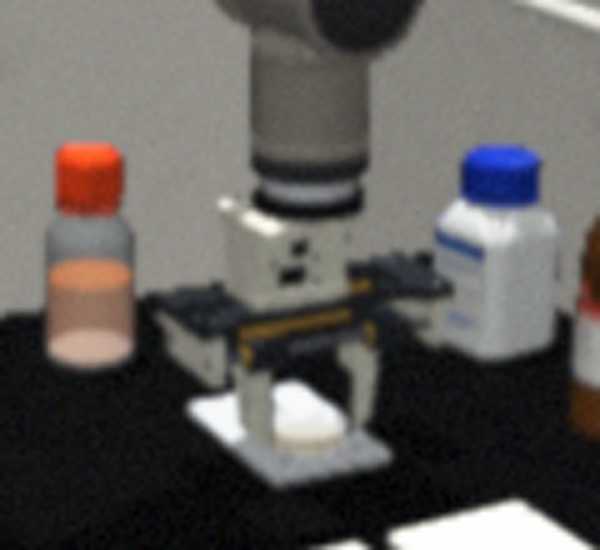

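Call:
servo_tool(series=[[0.4,0,0,0.015,0],[0.4,0,0,0,0]])

```text
time: 13.32
tool_pos: [645.8, 149.9, -15.9]
tcp_rot: [3.141, -0.0, 1.625]
contact_force: [-1.2, -0.4, 5.2]
grip_width: 59.2
```

Call:
servo_tool(series=[[0.8,0,0,0,0],[1,0,0,0,0],[1,0,0,0,0],[1,0,0,0,0],[1,0,0,0,0],[1,0,0,-0.2,0],[1,0,0,-0.5,0],[1,0,0,-0.7,0],[1,0,0,-0.8,0],[1,0,0,-0.8,0],[1,0,0,-0.3,0],[1,0,0,0,0],[1,0,0,0,0]])

```text
time: 14.95
tool_pos: [644.7, 149.7, 146.3]
tcp_rot: [-3.138, 0.0, 1.625]
contact_force: [0.1, -0.3, -1.1]
grip_width: 91.9
```

```bash
python3 - <<'E'
from h import *
o=bot.get_obs(); print(o['time'],o['tool_pos'],np.degrees(o['tcp_rot']),o['contact_force'])
a=shot('wrist','w12'); cv2.imwrite('pics/w12z.png',cv2.resize(a[0:300,90:440,::-1],None,fx=2,fy=2,interpolation=cv2.INTER_CUBIC))
for l in ['shuttle_grip','shuttle','dish','shuttle_nest']: find('wrist',l,1)
E
```

```text
14.95 [644.71537818 149.73871274 146.27357752] [-1.79815103e+02  6.33736145e-03  9.30997415e+01] [ 0.13164589 -0.28436395 -1.14263702]
wrist shuttle_grip 0.83 [645.2 216.5  70.2]
wrist shuttle 0.6 [ 6.395e+02  2.150e+02 -2.000e-01]
wrist dish 0.94 [644.1 146.    7.7]
```

View pics/w12z.png

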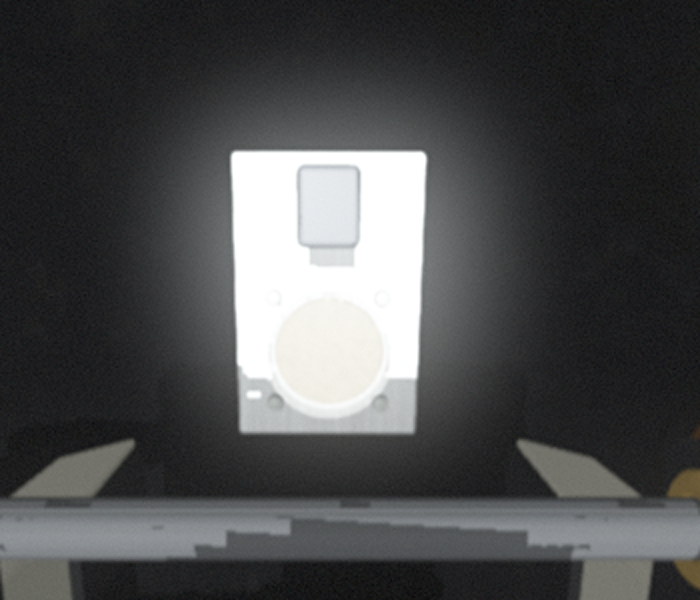

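The dish sits centred among the four pins (zoom (330,352)); the block's top centre is at zoom (329,206).

```bash
python3 - <<'E'
from h import *
f=lambda p:np.array(p)/2+[90,0]
g=ray('wrist',[f(p) for p in [(298,166),(360,166),(360,247),(298,247)]],82); print(g.round(1).tolist(),g.mean(0))
P=ray('wrist',[f(p) for p in [(274,298),(382,298),(381,401),(275,401)]],15); print('nest',P.mean(0),np.degrees(np.arctan2(*(P[1]-P[0])[::-1])))
d=ray('wrist',[f((329.5,351))],22); print('dish~',d)
C=ray('wrist',[f(p) for p in [(231,151),(427,151),(415,433),(240,433)]],8); print(C.round(1).tolist()); print('centre',C.mean(0), [np.degrees(np.arctan2(*(C[a]-C[b])[::-1])) for a,b in ((1,0),(2,3))], [np.degrees(np.arctan2(*(C[a]-C[b])[::-1]))-90 for a,b in ((0,3),(1,2))])
q=g.mean(0); print(rel([q[0],q[1],35]))
E
```

```text
[[632.3, 231.0], [654.4, 232.2], [656.3, 203.9], [633.5, 202.7]] [644.12170936 217.47791153]
nest [647.67846106 150.63273047] 3.113476144362337
dish~ [[648.30002911 151.8940055 ]]
[[598.0, 240.3], [688.1, 245.2], [694.6, 108.6], [605.2, 103.7]]
centre [646.47976219 174.45961518] [np.float64(3.1005264755705966), np.float64(3.126695235478481)] [np.float64(3.0124199074247997), np.float64(2.7271468764926396)]
[ 67.61   2.69 112.16]
```

Now a survey flight to measure the cover with the wrist camera.

Call:
servo_tool(series=[[1,0,0,-0.5,0],[1,-0.5,-0.1,-0.5,0],[1,-0.9,-0.1,-0.2,0],[1,-0.9,-0.1,-0.2,0],[1,-0.9,-0.1,-0.2,0],[1,-0.9,-0.1,-0.2,0],[1,-0.9,-0.1,-0.1,0],[1,-0.9,-0.1,-0.1,0],[1,-0.9,-0.1,0,0],[1,-0.9,-0.1,0,0],[1,-0.5,-0.1,0,0],[1,0,0,0,0],[1,0,0,0,0]])

```text
time: 16.82
tool_pos: [618.2, -260.8, 248.2]
tcp_rot: [-3.142, -0.001, 1.626]
contact_force: [-0.3, 0.4, -0.5]
grip_width: 92.0
```

```bash
python3 - <<'E'
from h import *
o=bot.get_obs(); print(o['time'],o['tool_pos'],np.degrees(o['tcp_rot']))
a=shot('wrist','w13'); cv2.imwrite('pics/w13z.png',cv2.resize(a[:250,60:440,::-1],None,fx=2.1,fy=2.1,interpolation=cv2.INTER_CUBIC))
for l in ['cover','cover_mouth','cover_bend1','cover_bend2','cover_home','cover_port']: find('wrist',l,1)
E
```

```text
16.825 [ 618.18550883 -260.84674687  248.19003051] [-1.79998858e+02 -5.32738099e-02  9.31589597e+01]
wrist cover 0.81 [ 619.5 -178.2   -2.1]
```

View pics/w13z.png

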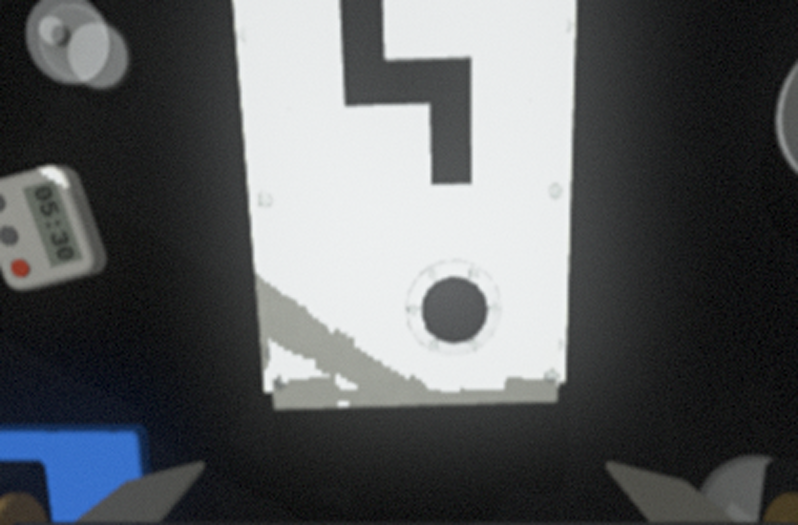

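```bash
cat > fit.py <<'E'
from h import *
def fit2d(L,W):
    L=np.array(L,float);W=np.array(W);a=L-L.mean(0);b=W-W.mean(0)
    th=np.arctan2((a[:,0]*b[:,1]-a[:,1]*b[:,0]).sum(),(a*b).sum()); R=np.array([[np.cos(th),-np.sin(th)],[np.sin(th),np.cos(th)]])
    t=W.mean(0)-R@L.mean(0); return th,R,t,np.abs(L@R.T+t-W).max()
E
python3 - <<'E'
from fit import *
im=cv2.cvtColor(cv2.imread('pics/w13.png'),cv2.COLOR_BGR2GRAY)
z=np.array([(345,105),(430,103),(385,60),(471,57),(432,184),(472,183)],float)/2.1+[60,0]
L=[(-33,45),(11,45),(-11,67),(33,67),(11,5),(33,5)]
s=cv2.cornerSubPix(im,z.astype(np.float32).reshape(-1,1,2),(4,4),(-1,-1),(3,50,.01))[:,0]; print((s-z).round(1).tolist())
for pts in (z,s):
  for h in (46,43):
    th,R,t,e=fit2d(L,ray('wrist',pts,h)); print(h,np.degrees(th),t,e)
    print([ (n,(R@np.array(p)+t).round(1).tolist()) for n,p in dict(pre=(-22,235),mouth=(-22,115),b1=(-22,56),b2=(22,56),home=(22,12)).items()])
# top camera check
imt=cv2.cvtColor(cv2.imread('pics/top0.png'),cv2.COLOR_BGR2GRAY)
zt=np.array([(523,222),(520,166),(495,200),(492,147),(569,162),(568,139)],float)/3.3+[180,110]
th,R,t,e=fit2d(L,ray('top',zt,46)); print('top',np.degrees(th),t,e)
E
```

```text
[[-0.4, -0.1], [-0.7, -0.1], [-0.6, -0.7], [-0.6, -0.4], [-0.6, -0.4], [-0.8, -0.2]]
46 4.874158414228258 [ 618.44585771 -181.76199145] 0.7939969044271749
[('pre', [576.6, 50.5]), ('mouth', [586.8, -69.0]), ('b1', [591.8, -127.8]), ('b2', [635.6, -124.1]), ('home', [639.3, -167.9])]
43 4.874158414228237 [ 618.50028612 -181.35227784] 0.6537654409682432
[('pre', [576.6, 50.9]), ('mouth', [586.8, -68.6]), ('b1', [591.8, -127.4]), ('b2', [635.7, -123.7]), ('home', [639.4, -167.5])]
46 4.776409988544315 [ 617.69709645 -181.48563108] 0.7060300694292891
[('pre', [576.2, 50.9]), ('mouth', [586.2, -68.7]), ('b1', [591.1, -127.5]), ('b2', [635.0, -123.8]), ('home', [638.6, -167.7])]
43 4.776409988544273 [ 617.74623089 -181.07382376] 0.4778655660786626
[('pre', [576.3, 51.3]), ('mouth', [586.2, -68.3]), ('b1', [591.2, -127.1]), ('b2', [635.0, -123.4]), ('home', [638.7, -167.3])]
top 5.1936030246296765 [ 615.26181939 -181.81290171] 2.858446250758675
```

Cover yaw is about 4.8°, origin about (618, −181.5). I'll return above the grip block.

Call:
servo_tool(series=[[1,0.39,0.08,0,0],[1,0.8,0.08,0,0],[1,0.8,0.08,0,0],[1,0.8,0.08,0,0],[1,0.8,0.08,0,0],[1,0.8,0.08,0,0],[1,0.8,0.08,0,0],[1,0.8,0.08,0,0],[1,0.8,0.08,0.2,0],[1,0.8,0.08,0.2,0],[1,0.8,0.08,0.3,0],[1,0.8,0.08,0.4,0],[1,0.34,0.086,0.4,0],[1,0,0,0.3,0],[1,0,0,0,0],[1,0,0,0,0]])

```text
time: 19.18
tool_pos: [645.0, 215.0, 159.2]
tcp_rot: [3.14, -0.0, 1.623]
contact_force: [0.0, -0.3, 1.3]
grip_width: 92.1
```

```bash
python3 - <<'E'
from h import *
o=bot.get_obs(); print(o['time'],o['tool_pos'],np.degrees(o['tcp_rot']))
print(rel([644.2,217.7,31]))
a=shot('wrist','w14')
find('wrist','shuttle_grip',1)
E
```

```text
19.175 [645.03155304 215.01182839 159.21383536] [ 1.79922378e+02 -4.54889255e-04  9.30003394e+01]
[  2.73  -0.86 128.21]
wrist shuttle_grip 0.67 [643.3 215.6  73.9]
```

View pics/w14.png

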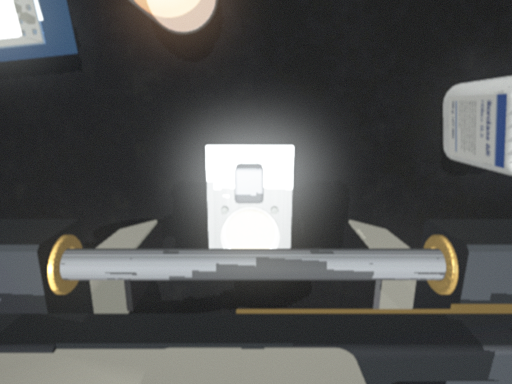

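```bash
python3 - <<'E'
from h import *
q=ray('wrist',[(236,165.5),(263,165.5),(263,199),(236,199)],82); print(q.mean(0),rel([*q.mean(0),31]))
E
```

```text
[643.69837428 221.46326331] [  6.13  -1.39 128.54]
```

Call:
servo_tool(series=[[1,0.06,-0.02,0.4,0],[1,0,0,0.6,0],[1,0,0,0.6,0],[1,0,0,0.5,0],[1,0,0,0.3,0],[1,0,0,0.16,0],[1,0,0,0,0],[1,0,0,0,0]])

```text
time: 20.27
tool_pos: [643.9, 219.5, 31.4]
tcp_rot: [3.14, -0.0, 1.625]
contact_force: [-0.1, -0.0, -0.1]
grip_width: 91.8
```

```bash
python3 - <<'E'
from h import *
o=bot.get_obs(); print(o['time'],o['tool_pos'],np.degrees(o['tcp_rot']),o['contact_force'])
a=shot('wrist','w15')
a=shot('side','s15')[110:220,220:340,::-1]; cv2.imwrite('pics/s15z.png',cv2.resize(a,None,fx=5,fy=5,interpolation=cv2.INTER_CUBIC))
E
```

```text
20.275 [643.93841592 219.49169533  31.41808644] [ 1.79890278e+02 -2.17554069e-02  9.31005561e+01] [-0.0837998  -0.02754934 -0.13365763]
```

View pics/w15.png

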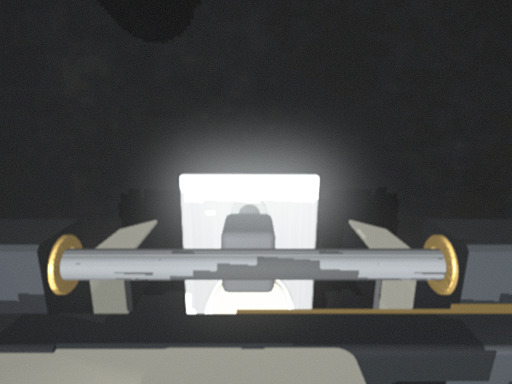

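View pics/s15z.png

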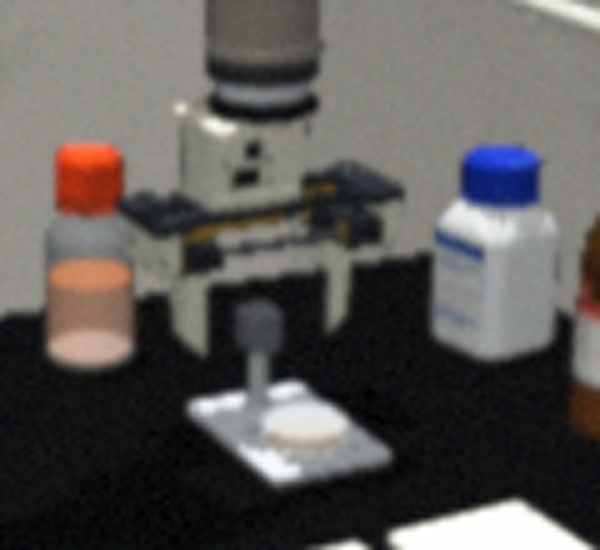

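```bash
python3 - <<'E'
from h import *
x,y,_=bot.get_obs()['tool_pos']
for sx in (-46,46):
  p=proj('side',[[x+sx,y-9.5,z] for z in (45,50,55,60)]); print(((p-[220,110])*5).round().tolist())
print(((proj('side',[[x+s,y-15,z] for s in (-12,12) for z in (52,82)])-[220,110])*5).round().tolist())
E
```

```text
[[203.0, 368.0], [203.0, 362.0], [203.0, 355.0], [203.0, 348.0]]
[[322.0, 349.0], [322.0, 342.0], [322.0, 336.0], [322.0, 330.0]]
[[251.0, 354.0], [251.0, 314.0], [282.0, 350.0], [282.0, 310.0]]
```

Tips are at about z = 54 on the block's sides, which clears the roof by 8 mm. Closing now.

Call:
servo_tool(series=[[0.1,0,0,0,0],[0.1,0,0,0,0],[0.1,0,0,0,0],[0.1,0,0,0,0],[0.1,0,0,0,0],[0.1,0,0,0,0],[0.1,0,0,0,0],[0.1,0,0,0,0],[0.1,0,0,0,0]])

```text
time: 21.5
tool_pos: [642.8, 219.4, 30.3]
tcp_rot: [-3.141, -0.0, 1.625]
contact_force: [-2.0, 0.5, 1.1]
grip_width: 24.2
```

```bash
python3 - <<'E'
from fit import *
o=bot.get_obs(); print(o['time'],o['tool_pos'],np.degrees(o['tcp_rot']),o['contact_force'],o['grip_width'])
a=shot('wrist','w16'); cv2.imwrite('pics/w16z.png',cv2.resize(a[130:330,120:390,::-1],None,fx=2.9,fy=2.9,interpolation=cv2.INTER_CUBIC))
E
```

```text
21.5 [642.84380843 219.41250118  30.25541543] [-1.79957138e+02 -6.97923844e-03  9.31010690e+01] [-1.9589452   0.49572021  1.1275248 ] 24.163102852786967
```

View pics/w16z.png

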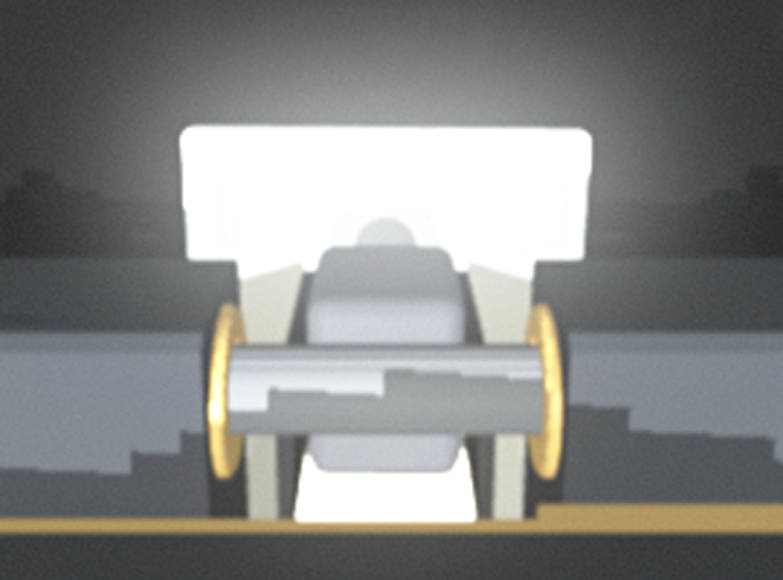

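```bash
python3 - <<'E'
from fit import *
f=lambda p:np.array(p)/2.9+[120,130]
C=ray('wrist',[f((181,126)),f((591,127))],8); print(C, np.degrees(np.arctan2(*(C[1]-C[0])[::-1])),np.linalg.norm(C[1]-C[0]))
th=np.radians(3.1); e=np.array([-np.sin(th),np.cos(th)]); st=C.mean(0)-25*e; print('stem',st)
o=bot.get_obs(); r=np.array([*st,o['tool_pos'][2]]); print('stem in tool',rel(r))
E
```

```text
[[598.41482993 241.8147795 ]
 [687.53401804 246.43461907]] 2.9674932231324775 89.23885143545932
stem [644.32639431 219.16128253]
stem in tool [-0.32  1.47 -0.  ]
```

Gripped at 24 mm. Now align the yaw with the cover and line up in front of the mouth.

Call:
servo_tool(series=[[0.1,0,0,0,-0.0195],[0.1,-0.1,-0.06,0,0],[0.1,-0.2,-0.12,0,0],[0.1,-0.3,-0.18,0,0],[0.1,-0.4,-0.22,0,0],[0.1,-0.4,-0.22,0,0],[0.1,-0.4,-0.22,0,0],[0.1,-0.4,-0.22,0,0],[0.1,-0.4,-0.2,0,0],[0.1,-0.2,-0.1,0,0],[0.1,-0.1,-0.08,0,0],[0.1,0,0,0,0],[0.1,0,0,0,0]])

```text
time: 23.18
tool_pos: [574.7, 68.0, 30.2]
tcp_rot: [-3.141, 0.0, 1.656]
contact_force: [-1.1, -2.8, 0.1]
grip_width: 23.9
```

```bash
cat >> fit.py <<'E'
th=np.radians(4.83); CR=np.array([[np.cos(th),-np.sin(th)],[np.sin(th),np.cos(th)]]); CT=np.array([618.,-181.4])
tocov=lambda p: np.round(CR.T@(np.array(p)[:2]-CT),1)
E
python3 - <<'E'
from fit import *
o=bot.get_obs(); print(o['time'],o['tool_pos'],np.degrees(o['tcp_rot']),o['contact_force'],o['grip_width'],tocov(o['tool_pos']))
a=shot('top','t17');cv2.imwrite('pics/t17z.png',cv2.resize(a[110:220,180:420,::-1],None,fx=3.3,fy=3.3,interpolation=cv2.INTER_CUBIC))
shot('wrist','w17')
E
```

```text
23.175 [574.6859878   68.00593687  30.21424375] [-1.79971360e+02  2.35440579e-02  9.48833381e+01] [-1.11474054 -2.79571306  0.11274872] 23.871127653950715 [-22.2 252.2]
```

View pics/t17z.png

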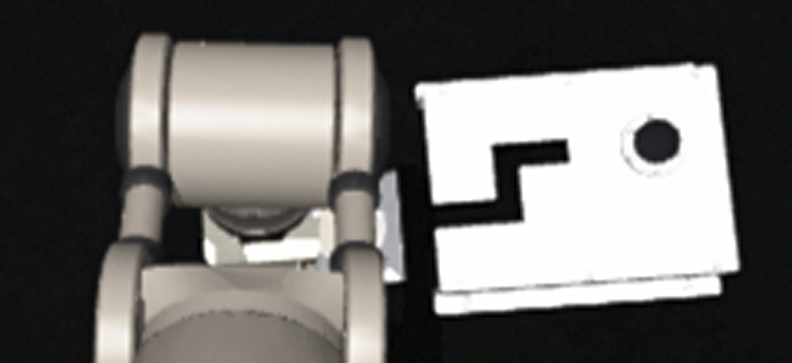

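View pics/w17.png

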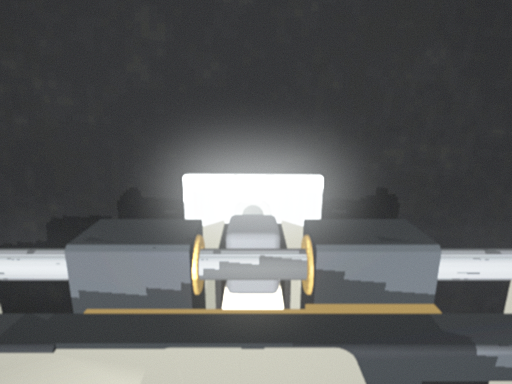

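Call:
servo_tool(series=[[0.1,-0.1,0,0,0],[0.1,-0.2,0,0,0],[0.1,-0.3,0,0,0],[0.1,-0.3,0,0,0],[0.1,-0.3,0,0,0],[0.1,-0.3,0,0,0],[0.1,-0.3,0,0,0],[0.1,-0.3,0,0,0],[0.1,-0.2,0,0,0],[0.1,-0.1,0,0,0],[0.1,0,0,0,0]])

```text
time: 24.65
tool_pos: [585.0, -52.2, 30.2]
tcp_rot: [-3.142, 0.001, 1.656]
contact_force: [-0.1, -2.0, -1.8]
grip_width: 23.8
```

```bash
python3 - <<'E'
from fit import *
o=bot.get_obs(); print(o['time'],o['tool_pos'],np.degrees(o['tcp_rot']),o['contact_force'],o['grip_width'],tocov(o['tool_pos']))
a=shot('side','s18');cv2.imwrite('pics/s18z.png',cv2.resize(a[140:300,220:400,::-1],None,fx=3.7,fy=3.7,interpolation=cv2.INTER_CUBIC))
a=shot('wrist','w18')
E
```

```text
24.65 [584.98174557 -52.22244985  30.2332561 ] [-1.79998832e+02  4.13368484e-02  9.48578253e+01] [-0.14801446 -1.99763943 -1.819002  ] 23.773385401888707 [-22.  131.5]
```

View pics/s18z.png

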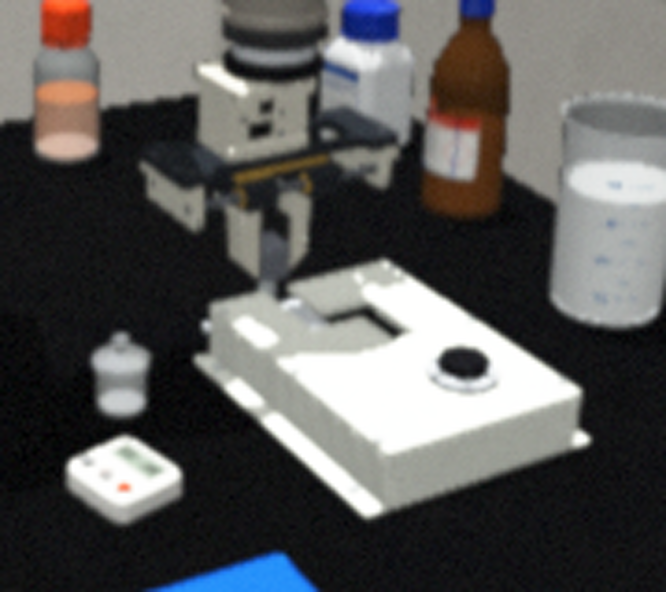

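View pics/w18.png

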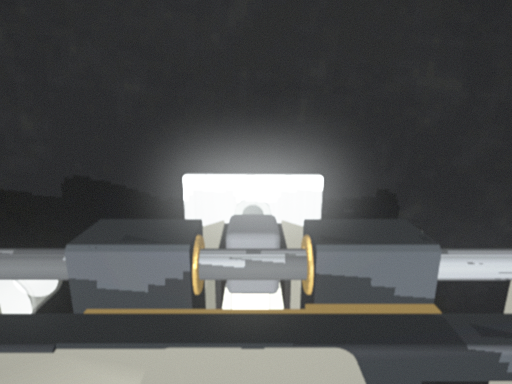

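The shuttle is in the mouth with the stem just ahead of the slot; forces are only sliding friction. Continue in.

Call:
servo_tool(series=[[0.1,-0.1,0,0,0],[0.1,-0.2,0,0,0],[0.1,-0.2,0,0,0],[0.1,-0.2,0,0,0],[0.1,-0.1,0,0,0],[0.1,0,0,0,0]])

```text
time: 25.5
tool_pos: [588.4, -92.4, 30.2]
tcp_rot: [3.142, 0.001, 1.655]
contact_force: [-1.0, -1.7, -2.0]
grip_width: 24.1
```

```bash
python3 - <<'E'
from fit import *
o=bot.get_obs(); print(o['time'],o['tool_pos'],np.degrees(o['tcp_rot']),o['contact_force'],o['grip_width'],tocov(o['tool_pos']))
a=shot('wrist','w19');cv2.imwrite('pics/w19z.png',cv2.resize(a[130:330,120:390,::-1],None,fx=2.9,fy=2.9,interpolation=cv2.INTER_CUBIC))
E
```

```text
25.5 [588.37868486 -92.44414706  30.21732414] [1.79996313e+02 4.41857898e-02 9.48306877e+01] [-0.99536748 -1.70433619 -1.96905674] 24.131072657567838 [-22.   91.1]
```

View pics/w19z.png

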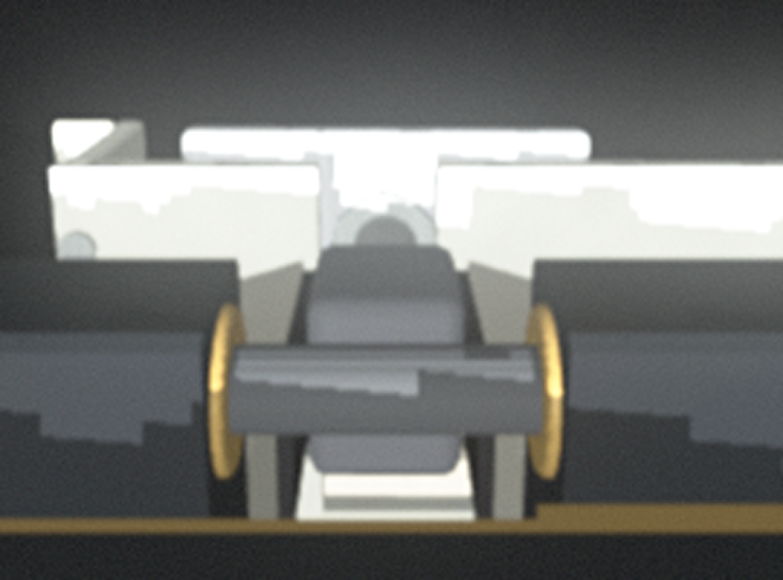

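```bash
python3 - <<'E'
from fit import *
f=lambda p:np.array(p)/2.9+[120,130]
for z in (46,):
  for p in [(100,165),(318,165),(440,165),(600,165)]: print(tocov(ray('wrist',[f(p)],z)[0]))
print('rear edge',[tocov(ray('wrist',[f(p)],8)[0]) for p in [(182,129),(590,129)]])
E
```

```text
[-71.9 116.8]
[-32.8 116.8]
[-10.9 116.8]
[ 17.8 116.8]
rear edge [array([-64.9, 115.5]), array([ 23.9, 115.5])]
```

Call:
servo_tool(series=[[0.1,-0.1,-0.024,0,0],[0.1,-0.2,0,0,0],[0.1,-0.2,0,0,0],[0.1,-0.12,0,0,0],[0.1,-0.05,0,0,0],[0.1,0,0,0,0]])

```text
time: 26.3
tool_pos: [590.0, -125.5, 30.2]
tcp_rot: [-3.142, 0.001, 1.655]
contact_force: [-0.2, -1.0, -2.3]
grip_width: 23.7
```

```bash
python3 - <<'E'
from fit import *
o=bot.get_obs(); print(o['time'],o['tool_pos'],np.degrees(o['tcp_rot']),o['contact_force'],o['grip_width'],tocov(o['tool_pos']))
a=shot('wrist','w20');cv2.imwrite('pics/w20z.png',cv2.resize(a[130:330,120:390,::-1],None,fx=2.9,fy=2.9,interpolation=cv2.INTER_CUBIC))
a=shot('side','s20');cv2.imwrite('pics/s20z.png',cv2.resize(a[170:290,260:390,::-1],None,fx=5,fy=5,interpolation=cv2.INTER_CUBIC))
E
```

```text
26.3 [ 589.95171259 -125.50550004   30.22749297] [-1.79997734e+02  3.49528751e-02  9.48498921e+01] [-0.18092229 -0.96242324 -2.34440131] 23.6821854541208 [-23.2  58.1]
```

View pics/w20z.png

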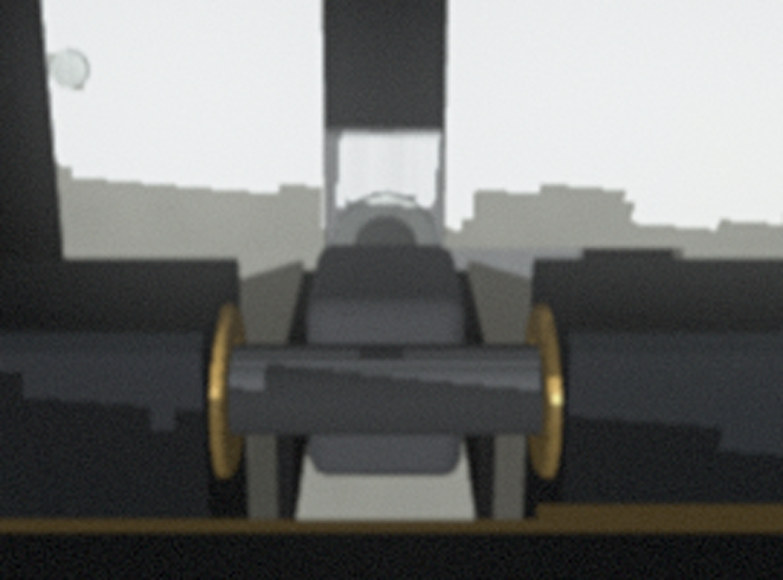

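View pics/s20z.png

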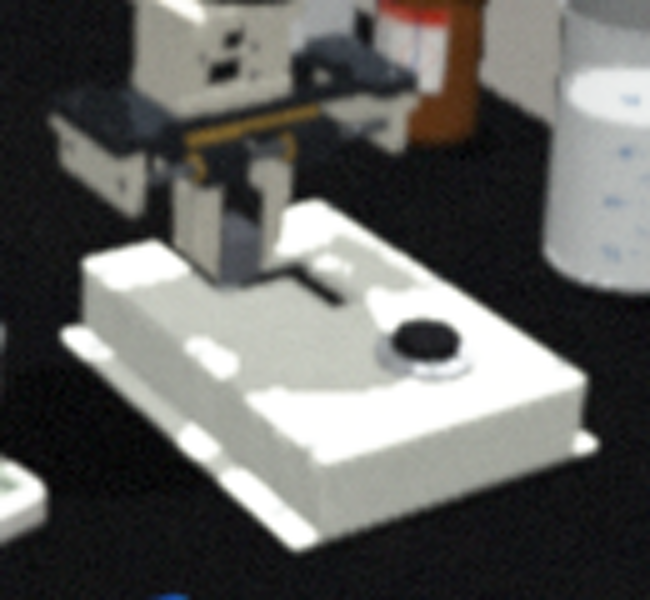

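```bash
python3 - <<'E'
from fit import *
f=lambda p:np.array(p)/2.9+[120,130]
for p in [(446,240),(446,248),(520,248)]: print(tocov(ray('wrist',[f(p)],46)[0]))
print('rear',tocov(ray('wrist',[f((385,130))],8)[0]))
a=cv2.imread('pics/w20.png')[190:235,250:320]; cv2.imwrite('pics/w20q.png',cv2.resize(cv2.convertScaleAbs(a,alpha=1.3),None,fx=10,fy=10,interpolation=cv2.INTER_CUBIC))
E
```

```text
[-10.8  69.5]
[-10.8  68. ]
[ 2.8 68. ]
rear [-21.9  82.1]
```

View pics/w20q.png

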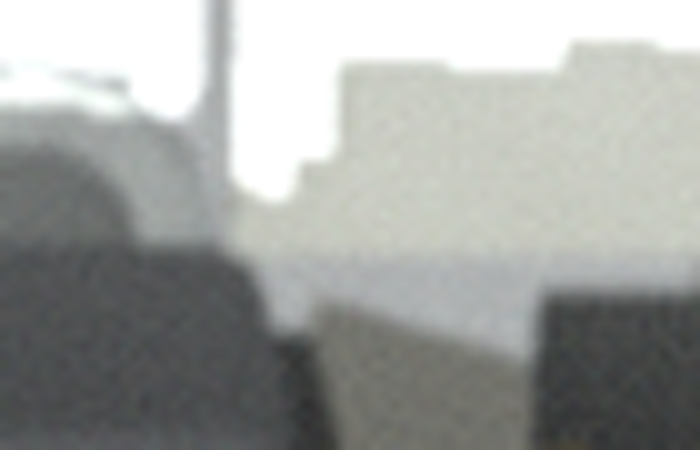

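Stem is centred in leg 1 and at the cross-leg height (stem y ≈ 56.5). Cross over.

Call:
servo_tool(series=[[0.1,-0.01,0.08,0,0],[0.1,0,0.16,0,0],[0.1,0,0.2,0,0],[0.1,0,0.16,0,0],[0.1,0,0,0,0]])

```text
time: 27.02
tool_pos: [621.4, -122.6, 30.3]
tcp_rot: [3.139, 0.0, 1.656]
contact_force: [0.2, 1.1, -1.3]
grip_width: 23.6
```

Call:
servo_tool(series=[[0.1,0,0.14,0,0],[0.1,0,0.1,0,0],[0.1,0,0.04,0,0],[0.1,0,0,0,0]])

```text
time: 27.52
tool_pos: [634.1, -121.7, 30.3]
tcp_rot: [3.141, 0.0, 1.656]
contact_force: [-0.8, -0.0, -1.9]
grip_width: 23.9
```

```bash
python3 - <<'E'
from fit import *
o=bot.get_obs(); print(o['time'],o['tool_pos'],np.degrees(o['tcp_rot']),o['contact_force'],o['grip_width'],tocov(o['tool_pos']))
a=shot('wrist','w21');cv2.imwrite('pics/w21z.png',cv2.resize(a[130:330,120:390,::-1],None,fx=2.9,fy=2.9,interpolation=cv2.INTER_CUBIC))
E
```

```text
27.525 [ 634.13496792 -121.67295616   30.25296575] [1.79970177e+02 1.47460033e-03 9.48594497e+01] [-0.78068889 -0.02128434 -1.86724861] 23.896841890650833 [21.1 58.2]
```

View pics/w21z.png

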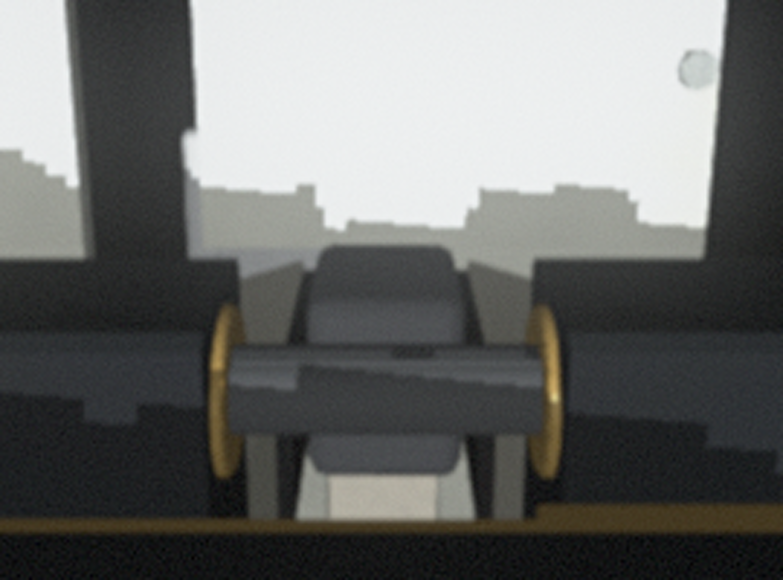

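```bash
python3 - <<'E'
from fit import *
f=lambda p:np.array(p)/2.9+[120,130]
for p in [(195,100),(195,200),(190,230),(193,248),(230,248),(707,230)]: print(tocov(ray('wrist',[f(p)],46)[0]))
E
```

```text
[-11.2  95.2]
[-12.1  76.9]
[-13.3  71.2]
[-12.9  67.8]
[-6.1 67.8]
[81.1 71.3]
```

Call:
servo_tool(series=[[0.1,-0.08,0,0,0],[0.1,-0.14,0,0,0],[0.1,-0.16,0,0,0],[0.1,-0.16,0,0,0],[0.1,-0.12,0,0,0],[0.1,-0.08,0,0,0],[0.1,0,0,0,0]])

```text
time: 28.45
tool_pos: [637.0, -159.4, 30.3]
tcp_rot: [3.141, 0.001, 1.655]
contact_force: [0.6, -2.2, -1.2]
grip_width: 23.7
```

Call:
servo_tool(series=[[0.1,-0.04,0,0,0],[0.1,-0.03,0,0,0],[0.1,0,0,0,0]])

```text
time: 28.82
tool_pos: [637.3, -162.0, 30.3]
tcp_rot: [3.142, 0.0, 1.656]
contact_force: [-0.4, 1.5, -0.5]
grip_width: 23.4
```

Call:
servo_tool(series=[[0.1,-0.025,0,0,0],[0.1,0,0,0,0]])

```text
time: 29.08
tool_pos: [637.4, -163.3, 30.2]
tcp_rot: [3.141, -0.0, 1.656]
contact_force: [0.3, 1.4, -1.6]
grip_width: 23.5
```

Call:
servo_tool(series=[[0.1,-0.03,0,0,0],[0.1,0,0,0,0]])

```text
time: 29.32
tool_pos: [637.6, -165.0, 30.2]
tcp_rot: [3.141, 0.0, 1.655]
contact_force: [0.2, 1.2, -2.5]
grip_width: 24.0
```

Call:
servo_tool(series=[[0.1,-0.02,0,0,0],[0.1,0,0,0,0]])

```text
time: 29.58
tool_pos: [637.6, -165.4, 30.3]
tcp_rot: [-3.142, -0.001, 1.656]
contact_force: [-0.1, 3.9, -1.0]
grip_width: 23.8
```

Call:
servo_tool(series=[[0.1,-0.015,0,0,0],[0.1,0,0,0,0]])

```text
time: 29.82
tool_pos: [637.6, -165.5, 30.3]
tcp_rot: [-3.141, -0.001, 1.656]
contact_force: [-0.3, 6.9, -0.7]
grip_width: 23.7
```

```bash
python3 - <<'E'
from fit import *
o=bot.get_obs(); print(o['time'],o['tool_pos'],np.degrees(o['tcp_rot']),o['contact_force'],o['grip_width'],tocov(o['tool_pos']))
a=shot('wrist','w22');a=shot('side','s22');cv2.imwrite('pics/s22z.png',cv2.resize(a[170:290,260:390,::-1],None,fx=5,fy=5,interpolation=cv2.INTER_CUBIC))
E
```

```text
29.825 [ 637.5816371  -165.49301157   30.26292355] [-1.79985554e+02 -8.44449008e-02  9.48693176e+01] [-0.28580009  6.92682361 -0.66036889] 23.718864938587174 [20.9 14.2]
```

View pics/s22z.png

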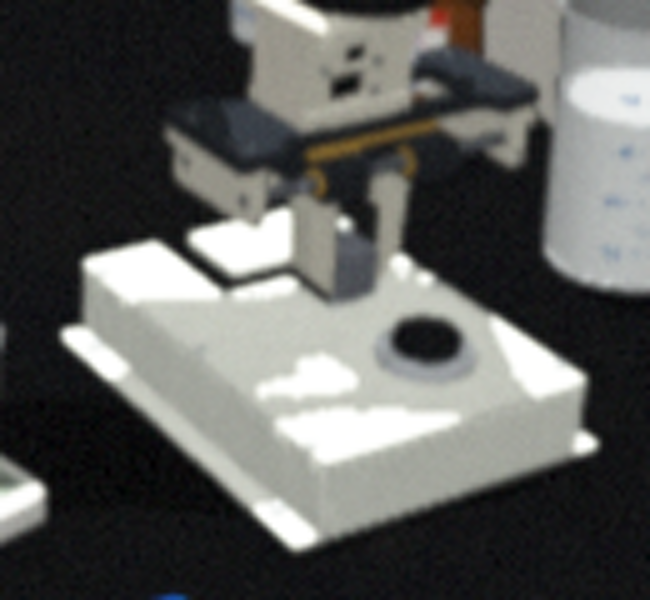

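Contact force climbs to 7 N without motion at y ≈ 12 in cover coordinates, so the stem is home. Ease off, release and lift.

Call:
servo_tool(series=[[0.1,0.02,0,0,0],[0.5,0,0,0,0],[0.5,0,0,0,0],[0.5,0,0,0,0],[0.5,0,0,0,0],[0.5,0,0,-0.2,0],[0.5,0,0,-0.4,0],[0.5,0,0,-0.6,0],[0.5,0,0,-0.8,0],[0.5,0,0,-0.8,0],[0.5,-0.5,0,-0.4,0],[0.5,-0.8,0,0,0],[0.5,-0.4,0,0,0],[0.5,0,0,0,0],[0.5,0,0,0,0]])

```text
time: 31.8
tool_pos: [644.7, -249.0, 189.9]
tcp_rot: [-3.141, -0.001, 1.656]
contact_force: [-0.3, 0.9, -0.1]
grip_width: 46.4
```

```bash
python3 - <<'E'
from fit import *
o=bot.get_obs(); print(o['time'],o['tool_pos'],o['contact_force'],o['grip_width'])
a=shot('wrist','w23');a=shot('side','s23');cv2.imwrite('pics/s23z.png',cv2.resize(a[170:290,230:390,::-1],None,fx=4.5,fy=4.5,interpolation=cv2.INTER_CUBIC))
find('wrist','shuttle_grip',1);find('side','shuttle_grip',1)
E
```

```text
31.8 [ 644.70459083 -248.96816257  189.90573587] [-0.31006357  0.94178724 -0.08068212] 46.35456939154107
wrist shuttle_grip 0.76 [ 639.7 -171.1   69.3]
side shuttle_grip 0.48 [ 640.5 -167.2   68. ]
```

View pics/w23.png

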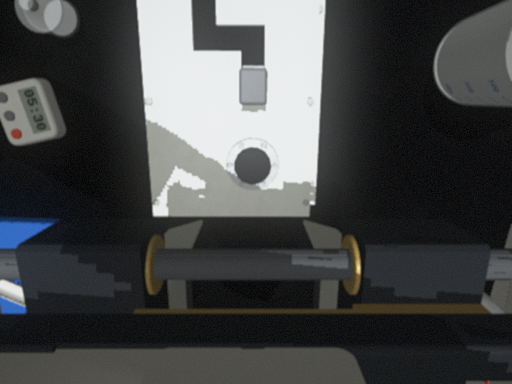

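View pics/s23z.png

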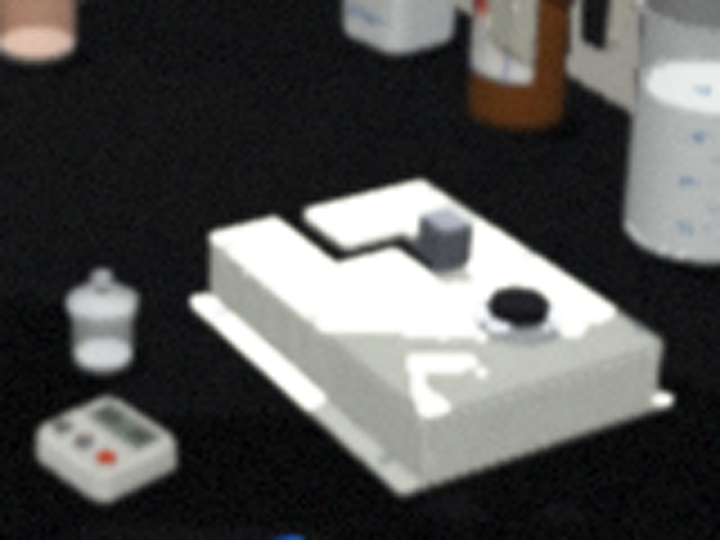

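```bash
python3 - <<'E'
from fit import *
b=ray('wrist',[(240,67.5),(267,67.5),(266,103.5),(240,103.5)],82).mean(0)
W=ray('wrist',[(193,51),(241.5,51),(265,26),(216,25)],46)
th,R,t,e=fit2d([(-33,45),(11,45),(33,67),(-11,67)],W); print(np.degrees(th),t,e,'stem in cover',R.T@(b-t), tocov(b))
E
```

```text
4.533121555524931 [ 618.24183514 -181.66136048] 0.5492974137225701 stem in cover [22.52192225 12.99233474] [22.8 12.6]
```

```bash
python3 - <<'E'
from h import *
print(bot.close_job(), bot.get_obs()['time'])
E
```

```text
the job is handed in; nothing more can be done
the job is handed in; nothing more can be done
```

I set the dish down between the shuttle's four pins, slid the loaded shuttle through the dog-leg slot until the stem stopped at the closed end, then released it and handed the job in. The clock showed about 32 s of the 64 s allowed.

**Last checks**
- **Stem position:** after release the last wrist picture puts the stem at cover (22.5, 13.0) mm; home is (22, 12) mm. The push stopped moving while the force rose to about 7 N, so the stem was touching the end of the slot. I backed off 1 mm before letting go.
- **Forces:** the readings after each move showed no more than about 7 N, well under the 40 N limit.
- **Other things:** the weighing bottle and media bottle still looked in place in the last side picture. I did not measure them again.

**What disagreed or could not be checked**
- **Fingertips:** they sat about 23 mm above the reported TCP. My first attempt on the dish therefore closed on air, without touching it. I allowed for this afterwards.
- **Top camera:** its estimates differed from the wrist camera's by 2 to 3 mm in x. I worked from the wrist camera.
- **Dish under the cover:** I could not see it once it was inside. I last saw the whole dish flat and centred between its pins before the slide, and the slide was slow and smooth.

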